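# Tray up a small parcel for collection

### The arm

A 7-joint arm with a two-finger parallel gripper is mounted at the origin on the work surface. World frame = base frame: x ahead of the robot, y to its left, z up, the work surface at z = 0. Lengths are in m, angles in rad, forces in N, time in s.
With the tool pointing down it reaches from about 0.35 to 0.9 m from the base axis. Payload 7.2 kg.
Tool frame: the origin (TCP) lies midway between the tips of the shut fingers; the grasp point (between the pads) lies 19 mm behind it; z points along the fingers, x is the direction in which the jaws open and shut, and the axes are right-handed (so a half turn about z gives the same grasp; the last joint's range is limited). The gripper opens to 88 mm and grips with 3 to 60 N. Pads are 20 mm wide; open, the fingers measure 115 mm over their backs; the gripper's body (75 mm by 178 mm) begins 61 mm behind the grasp point.
Start: joints at [-1.193, 0.411, -0.013, 1.596, 0.006, 1.134, -0.082], TCP at [0.269, 0.564, 0.202] pointing down, gripper open.
Joint ranges: [-2.95, 2.95], [-0.29, 1.99], [-1.47, 1.44], [0.14, 2.54], [-1.03, 4.17], [0.13, 1.85], [-2.86, 2.86]. Speed limits (rad/s): [2.39, 2.39, 3.01, 3.01, 3.14, 3.14, 3.14].

### API

Orientations are given as a unit quaternion [x, y, z, w].
In Python, from station import manip gives the robot as it stands.
- The arm moves only by the tool apply_moves, never from a script. Its argument "increments" is a list of rows, each an object of numbers: "tx", "ty", "tz": the shift along the tool's x, y, z in mm; "turn": the turn about the tool's z in rad. A call has exactly 10 rows; each row shifts and turns the commanded pose from where the row before left it, along the tool's axes as they then stand; what a row does not reach is not made up. A row lasts 1/12 s, in which the tool goes at most 41.7 mm and 7.16 degrees, less where a joint would pass 70% of its speed; a pose out of reach is approached as far as the arm can. A call is refused whole if a number of a shift passes 41.7 or a number of a turn 0.125, either way. A call with a gripper value outside its range is refused whole. "claw" is the closure in counts, from 0 (fully open) to 255 (shut), set as the call begins (left out, the last holds). The fingers move at their own pace and stop on an object; "grip_force" is the grip in N (left out, the last holds). Time passes only in rows, so rows that do not move let the fingers close, or fill a call up. It gives the time, the measured TCP pose, the force and the opening at its end, in the units of the state.
- manip.observe(): the state, without advancing time (a new reading comes with each control period).
- manip.capture(name): name is "scene" or "top" or "wrist"; returns a dict with "img" (420x560x3 uint8, red, green, blue), "mtx" (3x3 intrinsics, pixels), "distortion" ([k1, k2, p1, p2, k3] as OpenCV has them; the pictures are not rectified), "world_to_cam" (4x4, takes a point from world to camera coordinates). Camera axes: x right, y up, looking along -z (the intrinsics and any distortion apply to the point x, -y, -z); pixel columns grow to the right and rows downward; lengths in m; the calibration is good to about 2 mm. A picture is of the moment at which its call begins. There is no depth.
- manip.close_job(): hands the job in, once; it reports no verdict.
Trained networks look in a picture, given as the dict that the camera call returned (one of the last four; its "shot" number tells which), for a name from the list of things; names that differ only in an ending like _2 or _b are one class to them, and where a whole thing is asked for, a point or a joint stands for the part that bears it (a point fixed in the world has none). Each returns a list of dicts, best first, with "score" (0 to 1); they miss things now and then, are a little off and sometimes report something else, mostly with a low value. They report only what shows in the picture. A call takes as long as a camera call. They do not tell look-alikes from the thing itself.
- manip.regions_of(picture, thing): "mask" (420x560 bool, what is visible of it) and "centre" ([column, row] in pixels, amid what is visible of it).
The state is a dict: "time": time; "joint_positions": joint angles; "dq": joint speeds; "effort": joint torques, N m; "tcp_pos": TCP position; "tcp_rot": TCP orientation; "wrist_force": force on the tool from outside, world axes, zero at the start; "ft_torque": the same for the moment, N m; "finger_gap": finger opening in m.
Only numpy, scipy, OpenCV 4.12 (cv2) and the standard library are available. Lean on these libraries where they do the work, as an engineer would, in place of code of your own. Each camera call takes 0.05 s, during which the arm holds its last target.

### The job

A customer is coming for the small green parcel. Take just the top tray from the spring-lift tray dispenser and set it squarely on the empty lane of the sloped hand-out rack, lying flat on the rails with its end down against the yellow front lip; then lay the green parcel gently, right way up, flat in that tray. Leave the other trays in the dispenser and do not disturb anything else on the counter.

Things in the scene. Friction and masses are not known exactly. Their poses are not given: they have to be found in the camera images.
- dispenser: Spring-lift tray dispenser, fixed. Grey base 216 x 108 x 25 mm; at the trays' ends two closed spring columns 24 x 60 mm, inner faces 77 mm from the middle; beside their long sides four 8 mm steel rods at x +-52, y +-37 mm; all tops 185 mm above the counter; long sides open between the rods. Origin: middle of the underside, on the counter; x along the trays, y across, z up.
- carrier (a joint): Height (m) of the spring carrier under the stack, + up, about 0 at the start with five trays, range -0.022 to 0.115. Spring 35 N/m, about 28 mm per tray: pressing on the stack sinks it; when the top tray is taken away the next rises about 28 mm into its place.
- tray_1: TOP tray of the stack: open blue tray 150 (x) x 62 (y) x 31 mm high, 100 g. Its lowest 3 mm is a foot 140 x 52 mm that sits in the rim of the tray below. Walls 3.5 mm, inner room 143 x 55 mm, inner floor 6 mm and rim 31 mm above the origin (middle of the foot's underside, about 167 mm above the counter at the start). Trays stack every 28 mm. Grasp it across its 62 mm width, above the next tray.
- tray_2: identical blue plastic tray, second from the top in the dispenser; origin and axes as tray_1. Stays in the dispenser.
- tray_3: identical blue plastic tray, third from the top in the dispenser; origin and axes as tray_1. Stays in the dispenser.
- tray_4: identical blue plastic tray, fourth from the top in the dispenser; origin and axes as tray_1. Stays in the dispenser.
- tray_5: identical blue plastic tray, at the bottom of the stack, on the spring carrier; origin and axes as tray_1. Stays in the dispenser.
- bay (a point): Place for the tray on the EMPTY rack lane: the point on top of its rails, 113 mm above the counter, where tray_1's origin belongs (its end then 1.5 mm from the lip). x points up the slope along the rails (17 degrees), y across, z square to the rails. Two white glide rails, 48 mm wide over all, 172 mm long, narrower than the tray. Sides open but for the cheeks. The tray does not slide down by itself.
- lip (a point): Middle of the yellow front lip of the EMPTY lane, on its inner face at the height of the rails, at the lane's low end nearest the robot, 76.5 mm down the slope from the bay point; axes as bay. The lip and its two corner cheeks reach 20 mm above the rails; the cheeks reach 25 mm up the slope from it and stand 68 mm apart inside.
- rack: Fixed blue base plate of the hand-out rack, 200 x 200 x 8 mm, with two equal lanes side by side, 114 mm between centre lines. Origin: middle of its underside; x level, the way the lanes rise; y across them. One lane is empty, the other holds the waiting tray; which is which varies.
- waiting_tray: identical blue plastic tray seated on the rack's other lane, with a brown parcel in it; origin and axes as tray_1, x up the slope. Leave it.
- waiting_parcel: Brown carton 96 x 44 x 42 mm lying in the waiting tray. Origin: middle of its underside. Leave it.
- green_parcel: The customer's parcel: small rigid green carton with a white label on top, 100 (x) x 42 (y) x 60 (z) mm, so it stands 35 mm proud of the tray it lies in; 130 to 250 g. Origin: middle of its underside; z up. It lies flat on the counter, label up. Grasp it across its 42 mm width.
- brown_parcel: Brown carton 110 (x) x 60 (y) x 52 (z) mm on the counter. Origin: middle of its underside. Leave it.
- white_parcel: White carton with red tape 92 (x) x 56 (y) x 40 (z) mm on the counter. Origin: middle of its underside. Leave it.
- mug: White mug, 76 mm across, 92 mm high, handle at +y. Origin: middle of its underside. Leave it.
- tape_dispenser: Black desk tape dispenser with an amber roll, 150 (x) x 58 (y) mm, 86 mm high. Origin: middle of its underside. Leave it.
- marker: White marker pen with red cap, 132 mm long (x), 13 mm thick, lying on the counter. Origin: middle of its underside. Leave it.
Things that resemble listed ones, but are neither listed nor needed, are in the scene too. Leave any orange or purple look-alike of the tray_2 alone.

How it is judged:
On the way, in this order (a step that is already met when the one before it is completed fails the run):
1. the top tray is lifted clear of the dispenser while the next tray stays and rises into its place (z of tray_1 in the frame of dispenser above 0.2 m and distance between tray_1 and tray_2 above 0.04 m and z of tray_2 in the frame of dispenser above 0.152 m), for 0.1 s.
2. the tray lies on the rails of the empty lane, let go, within 20 mm of the lip, the green parcel not yet in it (x of tray_1 in the frame of bay between -0.006 and 0.02 m and y of tray_1 in the frame of bay between -0.008 and 0.008 m and z of tray_1 in the frame of bay between -0.004 and 0.005 m and angle between the z axis of tray_1 and the z axis of bay, either way round below 0.1 rad and angle between the x axis of tray_1 and the x axis of bay, either way round below 0.1 rad and distance between tray_1 and green_parcel above 0.06 m and contact force between the fingers and tray_1 below 0.1 N), for 0.2 s.
At the end, for the whole second after the job is handed in: Tray_1 at the bay point: -6 to 8 mm along x, 6 mm in y, -4 to 5 mm in z, axes within 0.08 rad. Green parcel upright in it, flat to 0.12 rad, 2 to 12 mm above its origin, within 30 mm in x and 10 in y. Other trays within 8 mm of dispenser axis, level to 0.08 rad, tray_2 at 152 to 190 mm. At rest (x of tray_1 in the frame of bay between -0.006 and 0.008 m and y of tray_1 in the frame of bay between -0.006 and 0.006 m and z of tray_1 in the frame of bay between -0.004 and 0.005 m and angle between the z axis of tray_1 and the z axis of bay, either way round below 0.08 rad and angle between the x axis of tray_1 and the x axis of bay, either way round below 0.08 rad and x of green_parcel in the frame of tray_1 between -0.03 and 0.03 m and y of green_parcel in the frame of tray_1 between -0.01 and 0.01 m and z of green_parcel in the frame of tray_1 between 0.002 and 0.012 m and angle between the z axis of green_parcel and the z axis of tray_1, either way round below 0.12 rad and angle between green_parcel's own z axis and vertical below 0.6 rad and x of tray_2 in the frame of dispenser between -0.008 and 0.008 m and y of tray_2 in the frame of dispenser between -0.008 and 0.008 m and angle between each of tray_2, tray_3, tray_4, tray_5's own z axis and vertical below 0.08 rad and x of tray_3 in the frame of dispenser between -0.008 and 0.008 m and y of tray_3 in the frame of dispenser between -0.008 and 0.008 m and x of tray_4 in the frame of dispenser between -0.008 and 0.008 m and y of tray_4 in the frame of dispenser between -0.008 and 0.008 m and x of tray_5 in the frame of dispenser between -0.008 and 0.008 m and y of tray_5 in the frame of dispenser between -0.008 and 0.008 m and z of tray_2 in the frame of dispenser between 0.152 and 0.19 m and linear speed of each of tray_1, green_parcel below 0.02 m/s); the robot touches nothing.
It fails at once if the brown or white parcel, mug, tape dispenser or marker is moved more than 30 mm (distance of any of brown_parcel, white_parcel, mug, tape_dispenser, marker from where it was at the start of the episode above 0.03 m).
It fails at once if the tray or parcel already waiting on the rack is moved more than 20 mm (distance of any of waiting_tray, waiting_parcel from where it was at the start of the episode above 0.02 m).
It fails at once if the top tray or green parcel is dropped or thrown: faster than 0.8 m/s with no finger touching it ((contact force between the fingers and tray_1 below 0.01 N and linear speed of tray_1 above 0.8 m/s) or (contact force between the fingers and green_parcel below 0.01 N and linear speed of green_parcel above 0.8 m/s)).
It fails at once if another tray comes out of the dispenser: over 20 mm sideways, or its origin over 225 mm above the counter (horizontal distance between any of tray_2, tray_3, tray_4, tray_5 and dispenser above 0.02 m or z of any of tray_2, tray_3, tray_4, tray_5 in the frame of dispenser above 0.225 m).
It also fails if it takes over 58 s, if anything falls off the work surface, if the arm or the gripper's body presses on something with over 40 N, if the wrist force passes 120 N, or if a joint passes its speed limit or range.

## Working session

There is one attempt and no reset: what is moved stays moved. The work goes in short steps, Python scripts to look and compute and a tool call to move; the robot and the scene stay as the last step left them, time stands still between calls to the robot, and variables do not carry over. Pictures are saved under pics/ and viewed, and the job is handed in when it is done.

Besides the shell and the picture viewer there is one more tool, called after "Call:" as name(argument=value, ...), one argument or row to a line, values as JSON. apply_moves: Moves the arm, as the interface text tells. Its arguments: {"type":"object","properties":{"increments":{"type":"array","items":{"type":"object","properties":{"tx":{"type":"number"},"ty":{"type":"number"},"tz":{"type":"number"},"turn":{"type":"number"}}}},"claw":{"type":"number"},"grip_force":{"type":"number"}},"required":["increments"]}

```bash
ls; mkdir -p pics; python3 - <<'E'
from station import manip
import cv2,pickle
s=manip.observe();print(s)
for n in ["scene","top","wrist"]:
    c=manip.capture(n);cv2.imwrite(f"pics/{n}0.png",c["img"][:,:,::-1]);pickle.dump(c,open(f"{n}0.pkl","wb"))
    print(n,c["mtx"].tolist(),c["distortion"],c["world_to_cam"].tolist(),c["shot"])
    for t in ["tray_1","green_parcel","dispenser","rack","lip"]:
        try: print(t,[(round(r["score"],2),[round(float(x)) for x in r["centre"]],int(r["mask"].sum())) for r in manip.regions_of(c,t)])
        except Exception as e: print(t,e)
E
```

```text
pics
{'time': 0.0, 'joint_positions': array([-1.19316759,  0.41186287, -0.01273193,  1.59699904,  0.00556048,
        1.13428404, -0.08219377]), 'dq': array([-1.20815041e-03, -9.41248164e-04, -4.26454191e-04, -3.46167674e-04,
       -8.56785662e-04,  7.84798573e-05,  3.87169794e-04]), 'effort': array([ 6.33107848e-04, -5.87938428e+01,  6.42276127e-01, -2.91072303e+01,
       -5.37745713e-02,  1.83558982e-02,  1.79020985e-04]), 'tcp_pos': array([0.2692989 , 0.56344115, 0.20135047]), 'tcp_rot': array([ 8.45924324e-01,  5.33302411e-01, -6.24830829e-04,  4.31510524e-04]), 'wrist_force': array([-0.62934948, -0.32139588, -0.51285295]), 'ft_torque': array([-0.01432805, -0.0080133 , -0.00469391]), 'finger_gap': 0.08767212822708853}
scene [[446.33399667053595, 0.0, 281.58681847641844], [0.0, 446.33399667053595, 213.26261793901367], [0.0, 0.0, 1.0]] [-0.05403403  0.          0.          0.          0.        ] [[-0.7645246547118465, 0.6445934125934234, -0.0011767662879687167, 0.4330130454010815], [-0.43515863927055126, -0.514774509634501, 0.7386773063379983, 0.09992251421640384], [0.4755407564
[... 956 characters left out ...]
87), (0.65, [409, 267], 998)]
green_parcel [(0.75, [268, 239], 547), (0.52, [318, 156], 892)]
dispenser []
rack [(0.6, [152, 210], 1846)]
lip [(0.82, [164, 201], 937)]
wrist [[372.80545339515396, 0.0, 278.6387490001012], [0.0, 372.80545339515396, 206.57967023082531], [0.0, 0.0, 1.0]] [0.02928321 0.         0.         0.         0.        ] [[0.4316242110985274, 0.9020534902972928, 0.0002025735608886373, -0.6250464346565163], [-0.8751316725741212, 0.41879680530978014, -0.2423918140530851, 0.02894158558021271], [-0.21873521904621798, 0.104444896978244, 0.9701784204176104, -0.3873263886553736], [0.0, 0.0, 0.0, 1.0]] 3
tray_1 []
green_parcel []
dispenser []
rack [(0.58, [203, 383], 2246)]
lip []
```

View pics/scene0.png

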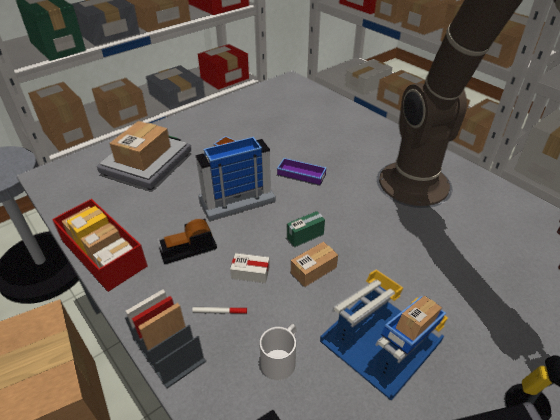

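View pics/top0.png

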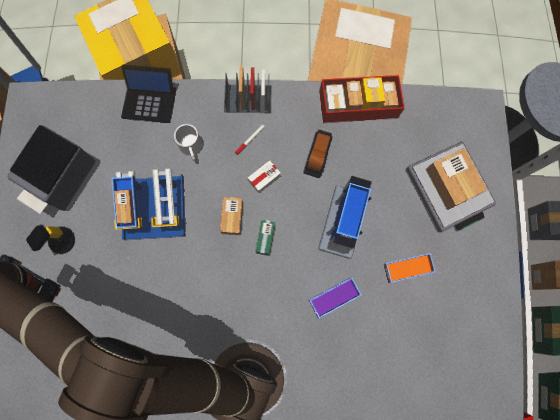

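View pics/wrist0.png

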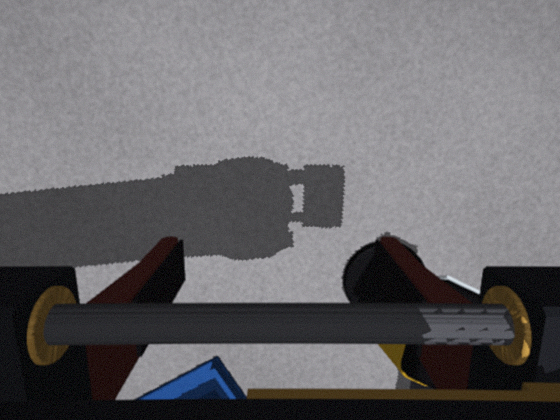

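Scene and top show the dispenser at top (350,210), the rack at (150,205) with the right lane (165,200) empty, and the green parcel at (265,238). I'll enlarge crops to measure these.

```bash
cat > h.py <<'E'
import numpy as np,cv2,pickle
from scipy.optimize import least_squares
def proj(c,P):
    P=np.atleast_2d(P).astype(float);W=np.array(c["world_to_cam"])
    q=P@W[:3,:3].T+W[:3,3]; q=q*[1,-1,-1]
    return cv2.projectPoints(q,np.zeros(3),np.zeros(3),np.array(c["mtx"]),np.array(c["distortion"]))[0][:,0]
def ray(c,uv,z):
    W=np.array(c["world_to_cam"])
    n=cv2.undistortPoints(np.array([[uv]],float),np.array(c["mtx"]),np.array(c["distortion"]))[0,0]
    d=W[:3,:3].T@np.array([n[0],-n[1],-1.]);o=-W[:3,:3].T@W[:3,3]
    return o+d*(z-o[2])/d[2]
def crop(c,u0,v0,w,h,s,name,pts=None):
    im=cv2.resize(np.ascontiguousarray(c["img"][v0:v0+h,u0:u0+w,::-1]),None,fx=s,fy=s,interpolation=cv2.INTER_CUBIC)
    if pts is not None:
        for p in pts:
            cv2.circle(im,tuple(int(round(x)) for x in ((p[0]+.5-u0)*s,(p[1]+.5-v0)*s)),2,(0,255,0),-1)
    cv2.imwrite(name,im)
def L(n): return pickle.load(open(n+".pkl","rb"))
E
python3 - <<'E'
from h import *
t=L("top0");s=L("scene0")
crop(t,310,165,80,100,6,"pics/td.png")
crop(t,105,160,90,90,6,"pics/tr.png")
crop(t,240,205,60,60,6,"pics/tg.png")
crop(s,185,125,100,100,6,"pics/sd.png")
crop(s,310,260,140,140,5,"pics/sr.png")
crop(s,275,200,60,50,8,"pics/sg.png")
E
```

```text
(no output)
```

View pics/td.png

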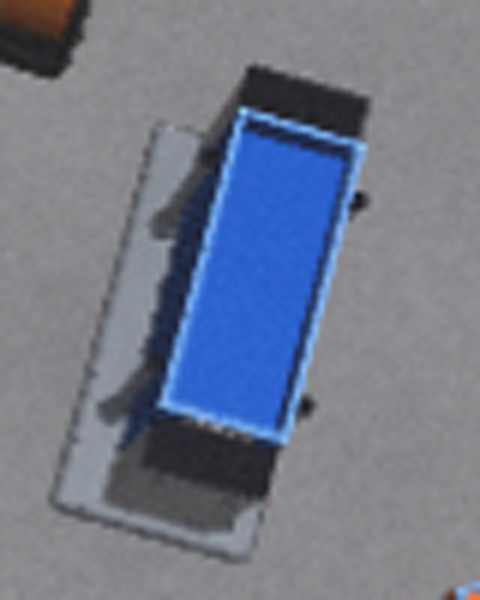

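View pics/tr.png

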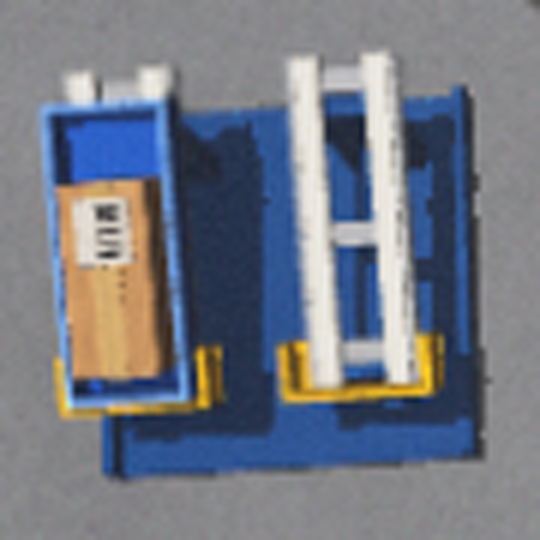

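View pics/tg.png

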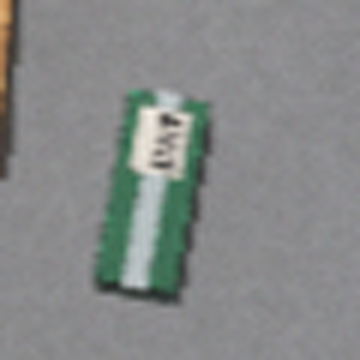

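View pics/sd.png

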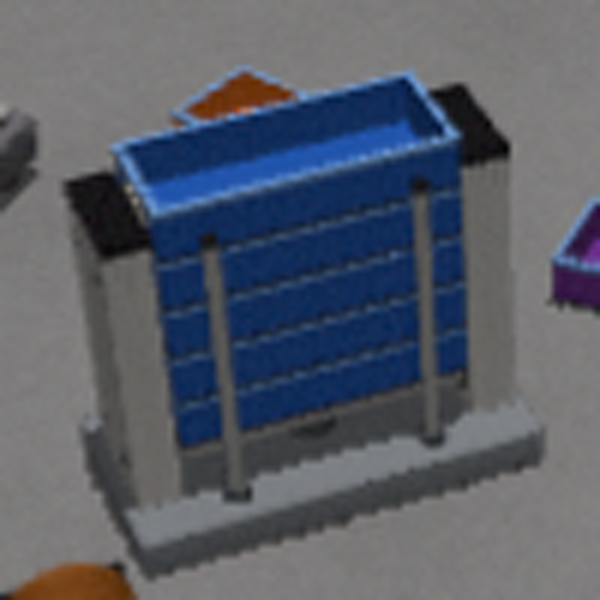

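View pics/sr.png

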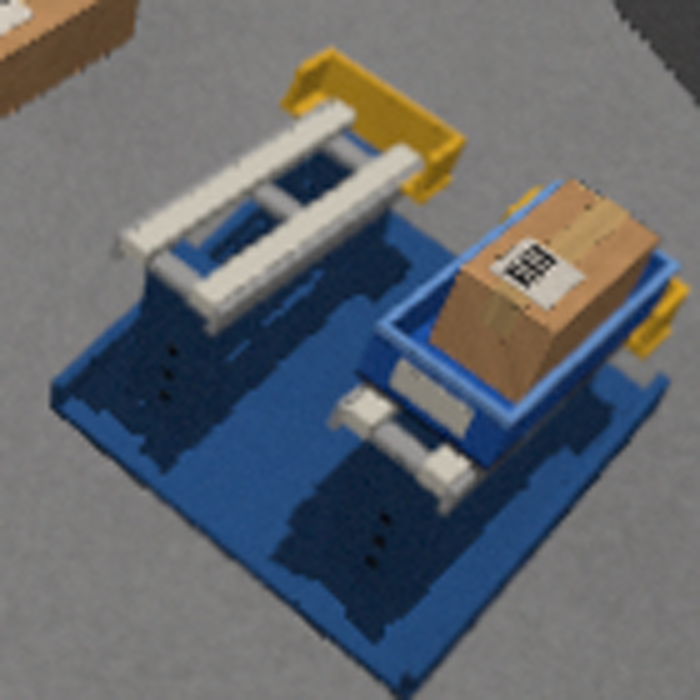

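View pics/sg.png

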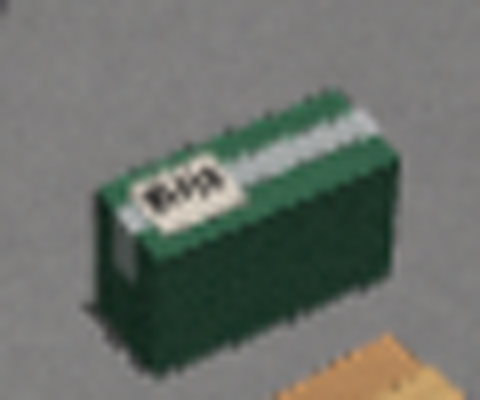

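```bash
cat > fit.py <<'E'
from h import *
t=L("top0");s=L("scene0")
def px(pts,u0,v0,sc): return (np.array(pts,float)+.5)/sc+[u0,v0]-.5
def T(p,z0,pitch,pts):
    x,y,a=p;R=np.array([[np.cos(a),-np.sin(a),0],[np.sin(a),np.cos(a),0],[0,0,1]])
    c,q=np.cos(pitch),np.sin(pitch);Ry=np.array([[c,0,-q],[0,1,0],[q,0,c]])
    return np.array(pts,float)@(R@Ry).T+[x,y,z0]
def fit(name,obs,z0,pitch,p0):
    def r(p,o): return np.concatenate([(proj(c,T(p,z0,pitch,m))-u).ravel() for c,m,u in o])
    out=[]
    for o in ([q for q in obs if q[0] is t],[q for q in obs if q[0] is s],obs):
        if not o: continue
        f=least_squares(r,p0,args=(o,));out.append(f.x);print(name,np.round(f.x,4),"rms",round(np.sqrt(np.mean(f.fun**2)),2))
    print(np.round(f.fun.reshape(-1,2),1).tolist());return out
rim=[[.075,.031,.031],[.075,-.031,.031],[-.075,-.031,.031],[-.075,.031,.031]]
fit("tray1",[(t,rim,px([(243,110),(362,147),(283,440),(163,405)],310,165,6)),
 (s,[rim[0],rim[3],rim[2],rim[1]],px([(115,147),(408,74),(461,134),(154,216)],185,125,6)[[3,2,1,0]][[0,1,2,3]] if 0 else px([(154,216),(461,134),(408,74),(115,147)],185,125,6))],.167,0,[.5,-.2,-.3]) if 0 else None
# top view, up=+x, left=+y : corner TL=(+,+),TR=(+,-),BR=(-,-),BL=(-,+); scene: camera looks from far-left; image-left = far(+x)
d=fit("disp",[(t,rim,px([(243,110),(362,147),(283,440),(163,405)],310,165,6)),
 (t,[[.101,.03,.018],[.101,-.03,.018],[-.101,.03,.018],[-.101,-.03,.018]],px([(250,66),(368,98),(143,465),(268,497)],310,165,6)),
 (s,[[.075,-.031,.031],[-.075,-.031,.031],[-.075,.031,.031],[.075,.031,.031]],px([(115,147),(408,74),(461,134),(154,216)],185,125,6))],.167,0,[.5,-.2,-.3])
w=[[a,b+.114,c] for a,b,c in rim]
th=np.radians(17)
b=fit("bay",[(t,w,px([(41,106),(172,100),(190,400),(70,408)],105,160,6)),
 (t,[[.0955,.024,0],[.0955,-.024,0],[-.0765,.024,0],[-.0765,-.024,0]],px([(287,57),(390,52),(312,385),(413,383)],105,160,6)),
 (s,[w[0],w[1],[.0955,-.024,0],[.0955,.024,0]],px([(520,422),(380,322),(122,237),(204,295)],310,260,5)),
 ],.113,th,[.6,.2,0])
g=fit("green",[(t,[[.05,.021,.06],[.05,-.021,.06],[-.05,-.021,.06],[-.05,.021,.06]],px([(130,92),(209,102),(178,298),(97,283)],240,205,6)),
 (s,[[.05,-.021,.06],[-.05,-.021,.06],[-.05,.021,.06],[.05,.021,.06],[.05,.021,0],[-.05,.021,0]],px([(97,190),(340,92),(401,158),(150,260),(157,377),(392,277)],275,200,8))],0,0,[.5,0,0])
crop(t,105,160,90,90,6,"pics/tr2.png",np.vstack([proj(t,T(b[-1],.113,th,[[-.0765,y,z] for y in(-.034,.034) for z in (0,.02)]+[[-.0515,y,.02] for y in(-.034,.034)]+w+[[.0955,.024,0],[.0955,-.024,0]]))]))
crop(s,310,260,140,140,5,"pics/sr2.png",np.vstack([proj(s,T(b[-1],.113,th,[[-.0765,y,z] for y in(-.034,.034) for z in (0,.02)]+[[-.0515,y,.02] for y in(-.034,.034)]+w+[[.0955,.024,0],[.0955,-.024,0]]))]))
E
python3 fit.py
```

```text
disp [ 0.4956 -0.2973 -0.2709] rms 0.4
disp [ 0.4964 -0.2976 -0.26  ] rms 0.27
disp [ 0.4958 -0.2974 -0.2692] rms 0.39
[[-0.6, -0.5], [0.4, -0.7], [0.8, 0.4], [-0.5, 0.1], [0.0, -0.3], [0.2, 0.1], [0.2, -0.3], [-0.2, 0.3], [-0.0, -0.3], [0.6, -0.4], [-0.0, 0.5], [0.3, -0.1]]
bay [0.5368 0.2601 0.0685] rms 0.7
bay [0.5351 0.2607 0.059 ] rms 1.03
bay [0.5362 0.2601 0.0667] rms 0.84
[[0.3, 0.3], [-1.1, 0.2], [-0.4, 0.5], [-0.6, 0.1], [1.2, -0.8], [-0.2, -0.9], [0.9, 1.2], [-0.3, 0.8], [-1.4, -0.6], [-0.1, -0.5], [-0.3, -0.2], [1.1, 2.2]]
green [ 0.4356 -0.0487 -0.1449] rms 0.22
green [ 0.4381 -0.0485 -0.1824] rms 0.45
green [ 0.437  -0.0488 -0.1667] rms 0.52
[[0.2, -0.6], [0.4, 0.2], [-0.2, -0.8], [-0.3, -0.7], [-0.2, -0.7], [-0.4, -0.8], [0.4, -0.4], [1.3, -0.2], [-0.0, 0.5], [0.2, 0.0]]
```

View pics/tr2.png

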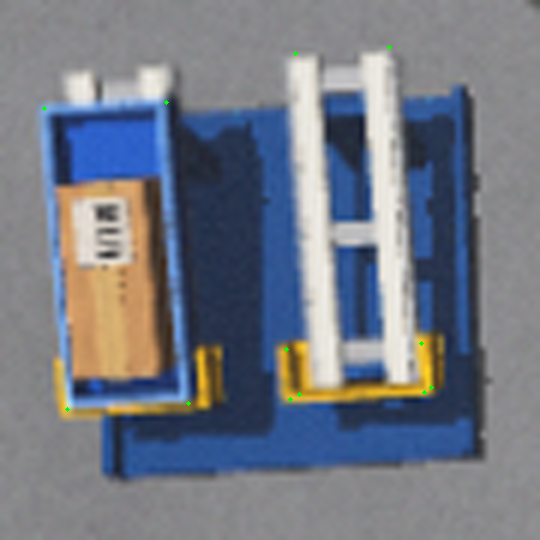

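View pics/sr2.png

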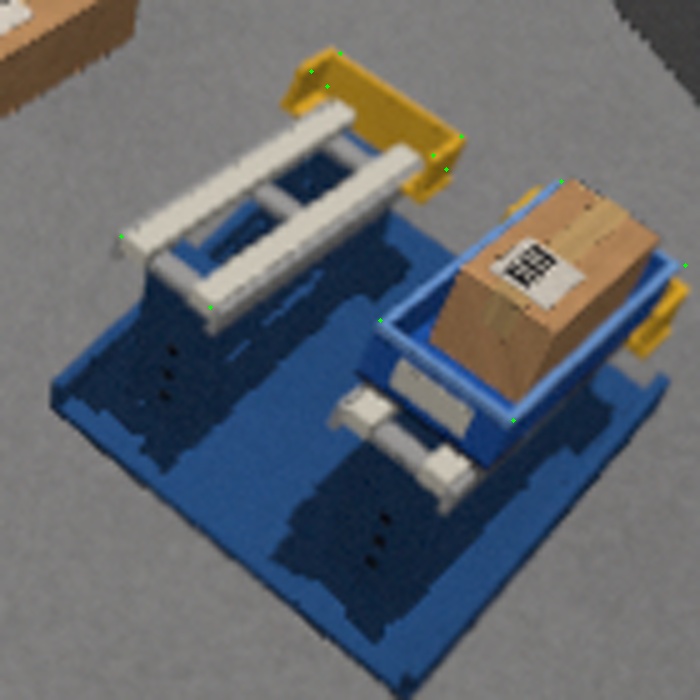

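```bash
cat > go.py <<'E'
import sys,numpy as np
from station import manip
from scipy.spatial.transform import Rotation as R
s=manip.observe();M=R.from_quat(s["tcp_rot"]).as_matrix()
jaw=np.arctan2(M[1,0],M[0,0])
print("t",round(s["time"],2),"tcp",np.round(s["tcp_pos"],4),"jaw",round(jaw,4),"tilt",np.round(M[:2,2],4),"F",np.round(s["wrist_force"],2),"gap",round(s["finger_gap"],4))
if len(sys.argv)>1:
    x,y,z,yaw=map(float,sys.argv[1:5])   # yaw of object; jaw = yaw+90
    d=np.array([x,y,z])-s["tcp_pos"]
    tgt=yaw+np.pi/2; turn=(jaw-tgt); turn=(turn+np.pi/2)%np.pi-np.pi/2
    print("shift before turn (tool mm)",np.round(M.T@d*1e3,1),"turn",round(turn,4))
    j=jaw-turn; Mt=np.array([[np.cos(j),np.sin(j),0],[np.sin(j),-np.cos(j),0],[0,0,-1]]).T
    Mt=np.column_stack([[np.cos(j),np.sin(j),0],[np.sin(j),-np.cos(j),0],[0,0,-1]])
    print("shift after turn",np.round(Mt.T@d*1e3,1))
E
python3 go.py 0.4958 -0.2974 0.30 -0.2692; python3 go.py 0.48 0.2 0.32 -0.2692
```

```text
t 0.9 tcp [0.2695 0.5639 0.2022] jaw 1.125 tilt [0.     0.0001] F [ 0.57 -0.22 -0.65] gap 0.0882
shift before turn (tool mm) [-679.6  575.5  -97.9] turn -0.1766
shift after turn [-770.1  447.2  -97.8]
t 0.9 tcp [0.2695 0.5639 0.2022] jaw 1.125 tilt [0.     0.0001] F [ 0.57 -0.22 -0.65] gap 0.0882
shift before turn (tool mm) [-237.6  346.8 -117.8] turn -0.1766
shift after turn [-294.9  299.7 -117.8]
```

Call:
apply_moves(
  claw=0,
  grip_force=15,
  increments=[
    {"tz": -38,"turn": -0.088},
    {"tz": -38,"turn": -0.088},
    {"tz": -30,"tx": -10,"ty": 10},
    {"tx": -27,"ty": 27,"tz": -10},
    {"tx": -28,"ty": 28},
    {"tx": -28,"ty": 28},
    {"tx": -28,"ty": 28},
    {"tx": -28,"ty": 28},
    {"tx": -28,"ty": 28},
    {"tx": -28,"ty": 28},
  ],
)

```text
validation failed for argument at $.in...
```

```bash
python3 go.py 0.4958 -0.2974 0.30 -0.2692
```

```text
t 0.9 tcp [0.2695 0.5639 0.2022] jaw 1.125 tilt [0.     0.0001] F [ 0.57 -0.22 -0.65] gap 0.0882
shift before turn (tool mm) [-679.6  575.5  -97.9] turn -0.1766
shift after turn [-770.1  447.2  -97.8]
```

Call:
apply_moves(
  claw=0,
  grip_force=15,
  increments=[
    {"tx": 0,"ty": 0,"tz": -38,"turn": -0.088},
    {"tx": 0,"ty": 0,"tz": -38,"turn": -0.088},
    {"tx": -10,"ty": 10,"tz": -30,"turn": 0},
    {"tx": -27,"ty": 27,"tz": -10,"turn": 0},
    {"tx": -28,"ty": 28,"tz": 0,"turn": 0},
    {"tx": -28,"ty": 28,"tz": 0,"turn": 0},
    {"tx": -28,"ty": 28,"tz": 0,"turn": 0},
    {"tx": -28,"ty": 28,"tz": 0,"turn": 0},
    {"tx": -28,"ty": 28,"tz": 0,"turn": 0},
    {"tx": -28,"ty": 28,"tz": 0,"turn": 0},
  ],
)

```text
time: 1.73
tcp_pos: [0.413, 0.3099, 0.3185]
tcp_rot: [0.796, 0.606, 0.0, -0.0]
wrist_force: [1.1, 0.6, 0.3]
finger_gap: 0.0875
```

```bash
python3 go.py 0.4958 -0.2974 0.30 -0.2692
```

```text
t 1.73 tcp [0.413  0.3099 0.3185] jaw 1.3011 tilt [0.0005 0.0006] F [1.09 0.61 0.26] gap 0.0875
shift before turn (tool mm) [-563.3  241.5   18.1] turn -0.0005
shift after turn [-563.4  241.3   18.5]
```

Call:
apply_moves(
  increments=[
    {"tx": -37,"ty": 16,"tz": 0,"turn": 0},
    {"tx": -37,"ty": 16,"tz": 0,"turn": 0},
    {"tx": -37,"ty": 16,"tz": 0,"turn": 0},
    {"tx": -37,"ty": 16,"tz": 0,"turn": 0},
    {"tx": -37,"ty": 16,"tz": 0,"turn": 0},
    {"tx": -37,"ty": 16,"tz": 0,"turn": 0},
    {"tx": -37,"ty": 16,"tz": 0,"turn": 0},
    {"tx": -37,"ty": 16,"tz": 0,"turn": 0},
    {"tx": -37,"ty": 16,"tz": 0,"turn": 0},
    {"tx": -37,"ty": 16,"tz": 0,"turn": 0},
  ],
)

```text
time: 2.57
tcp_pos: [0.4679, -0.0896, 0.3186]
tcp_rot: [0.796, 0.606, 0.001, 0.0]
wrist_force: [1.5, -0.4, -0.7]
finger_gap: 0.0879
```

```bash
python3 go.py 0.4958 -0.2974 0.30 -0.2692
```

```text
t 2.57 tcp [ 0.4679 -0.0896  0.3186] jaw 1.3012 tilt [0.0013 0.0004] F [ 1.48 -0.4  -0.68] gap 0.0879
shift before turn (tool mm) [-192.9   82.3   18.6] turn -0.0004
shift after turn [-192.9   82.2   18.6]
```

Call:
apply_moves(
  increments=[
    {"tx": -32,"ty": 14,"tz": 0,"turn": 0},
    {"tx": -32,"ty": 14,"tz": 0,"turn": 0},
    {"tx": -32,"ty": 14,"tz": 0,"turn": 0},
    {"tx": -32,"ty": 14,"tz": 0,"turn": 0},
    {"tx": -28,"ty": 12,"tz": 0,"turn": 0},
    {"tx": -20,"ty": 8,"tz": 4,"turn": 0},
    {"tx": -12,"ty": 4,"tz": 6,"turn": 0},
    {"tx": -5,"ty": 2,"tz": 8,"turn": 0},
    {"tx": 0,"ty": 0,"tz": 0,"turn": 0},
    {"tx": 0,"ty": 0,"tz": 0,"turn": 0},
  ],
)

```text
time: 3.4
tcp_pos: [0.4955, -0.2946, 0.2995]
tcp_rot: [0.796, 0.606, -0.0, -0.001]
wrist_force: [-0.9, -0.1, -0.3]
finger_gap: 0.0879
```

```bash
python3 go.py 0.4958 -0.2974 0.174 -0.2692
python3 - <<'E'
from h import *
from station import manip
c=manip.capture("wrist");pickle.dump(c,open("wrist1.pkl","wb"))
from math import *
x,y,a=.4958,-.2974,-.2692
P=[[x+cos(a)*u-sin(a)*v,y+sin(a)*u+cos(a)*v,z] for u,v,z in [(.075,.031,.198),(.075,-.031,.198),(-.075,-.031,.198),(-.075,.031,.198),(.101,.03,.185),(.101,-.03,.185),(.052,.037,.185),(-.052,.037,.185),(.052,-.037,.185),(-.052,-.037,.185)]]
print(np.round(proj(c,P),1).tolist())
crop(c,0,0,560,420,1.4,"pics/wrist1.png",proj(c,P))
E
```

```text
t 3.4 tcp [ 0.4955 -0.2946  0.2995] jaw 1.3013 tilt [-0.0012  0.0009] F [-0.89 -0.06 -0.27] gap 0.0879
shift before turn (tool mm) [ -2.7   1.2 125.5] turn -0.0003
shift after turn [ -2.7   1.1 125.5]
[[313.0, 290.2], [237.9, 290.3], [232.2, 101.5], [317.5, 101.4], [309.9, 310.7], [241.4, 310.8], [319.3, 258.2], [322.7, 132.8], [231.7, 258.3], [227.5, 132.9]]
```

View pics/wrist1.png

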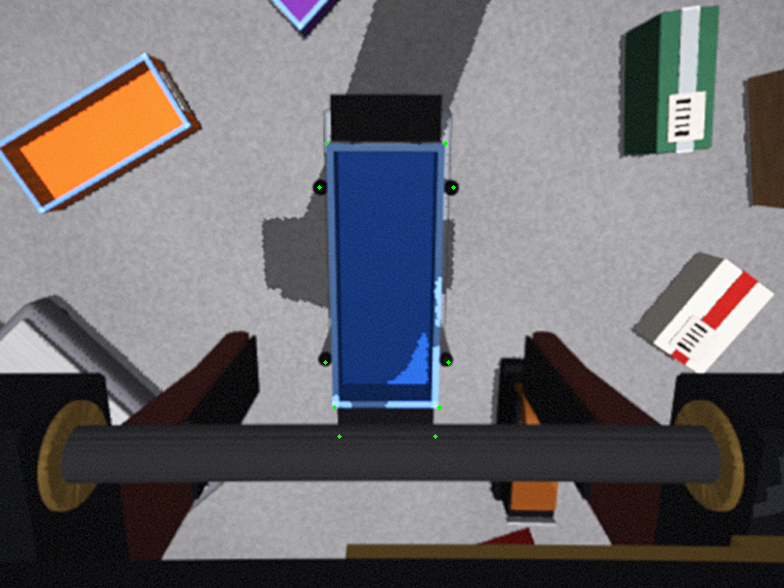

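Call:
apply_moves(
  increments=[
    {"tx": -3,"ty": 1,"tz": 10,"turn": 0},
    {"tx": 0,"ty": 0,"tz": 20,"turn": 0},
    {"tx": 0,"ty": 0,"tz": 25,"turn": 0},
    {"tx": 0,"ty": 0,"tz": 25,"turn": 0},
    {"tx": 0,"ty": 0,"tz": 20,"turn": 0},
    {"tx": 0,"ty": 0,"tz": 15,"turn": 0},
    {"tx": 0,"ty": 0,"tz": 10,"turn": 0},
    {"tx": 0,"ty": 0,"tz": 0,"turn": 0},
    {"tx": 0,"ty": 0,"tz": 0,"turn": 0},
    {"tx": 0,"ty": 0,"tz": 0,"turn": 0},
  ],
)

```text
time: 4.28
tcp_pos: [0.4964, -0.2988, 0.1762]
tcp_rot: [0.796, 0.606, 0.0, 0.001]
wrist_force: [0.3, 0.3, 0.1]
finger_gap: 0.0877
```

```bash
python3 go.py 0.4958 -0.2974 0.174 -0.2692
```

```text
t 4.28 tcp [ 0.4964 -0.2988  0.1762] jaw 1.3014 tilt [ 0.0015 -0.0006] F [0.31 0.26 0.1 ] gap 0.0877
shift before turn (tool mm) [ 1.2 -1.   2.2] turn -0.0002
shift after turn [ 1.2 -1.   2.2]
```

Call:
apply_moves(
  claw=255,
  grip_force=15,
  increments=[
    {"tx": 1,"ty": 0,"tz": 1,"turn": 0},
    {"tx": 0,"ty": 0,"tz": 0,"turn": 0},
    {"tx": 0,"ty": 0,"tz": 0,"turn": 0},
    {"tx": 0,"ty": 0,"tz": 0,"turn": 0},
    {"tx": 0,"ty": 0,"tz": 0,"turn": 0},
    {"tx": 0,"ty": 0,"tz": 0,"turn": 0},
    {"tx": 0,"ty": 0,"tz": 0,"turn": 0},
    {"tx": 0,"ty": 0,"tz": 0,"turn": 0},
    {"tx": 0,"ty": 0,"tz": 0,"turn": 0},
    {"tx": 0,"ty": 0,"tz": 0,"turn": 0},
  ],
)

```text
time: 5.12
tcp_pos: [0.4961, -0.2977, 0.1742]
tcp_rot: [0.796, 0.606, 0.0, 0.0]
wrist_force: [-0.0, -0.5, -0.2]
finger_gap: 0.0618
```

```bash
python3 go.py 0.4958 -0.2974 0.174 -0.2692;python3 - <<'E'
from h import *
from station import manip
c=manip.capture("scene");pickle.dump(c,open("scene2.pkl","wb"))
crop(c,165,70,140,150,4,"pics/scene2.png")
E
```

```text
t 5.12 tcp [ 0.4961 -0.2977  0.1742] jaw 1.301 tilt [ 0.0001 -0.0001] F [-0.04 -0.55 -0.17] gap 0.0618
shift before turn (tool mm) [ 0.2 -0.4  0.2] turn -0.0006
shift after turn [ 0.2 -0.4  0.2]
```

View pics/scene2.png

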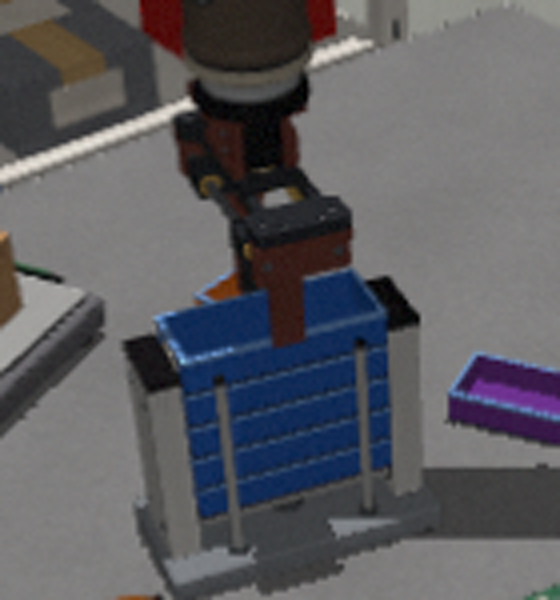

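Gripped on the top tray only (finger at crop (290,320), tip above the second rim, gap 61.8 mm). Lifting straight up.

Call:
apply_moves(
  increments=[
    {"tx": 0,"ty": 0,"tz": -4,"turn": 0},
    {"tx": 0,"ty": 0,"tz": -7,"turn": 0},
    {"tx": 0,"ty": 0,"tz": -10,"turn": 0},
    {"tx": 0,"ty": 0,"tz": -12,"turn": 0},
    {"tx": 0,"ty": 0,"tz": -14,"turn": 0},
    {"tx": 0,"ty": 0,"tz": -16,"turn": 0},
    {"tx": 0,"ty": 0,"tz": -18,"turn": 0},
    {"tx": 0,"ty": 0,"tz": -18,"turn": 0},
    {"tx": 0,"ty": 0,"tz": -12,"turn": 0},
    {"tx": 0,"ty": 0,"tz": -5,"turn": 0},
  ],
)

```text
time: 6.0
tcp_pos: [0.4967, -0.2983, 0.2929]
tcp_rot: [0.796, 0.606, 0.001, 0.001]
wrist_force: [-0.6, -0.9, -0.8]
finger_gap: 0.0617
```

```bash
python3 go.py 0.529 0.2596 0.29 0.0667;python3 - <<'E'
from h import *
from station import manip
c=manip.capture("scene")
crop(c,165,50,140,170,3.5,"pics/scene3.png")
E
```

```text
t 6.0 tcp [ 0.4967 -0.2983  0.2929] jaw 1.3008 tilt [ 0.0033 -0.0011] F [-0.63 -0.91 -0.76] gap 0.0617
shift before turn (tool mm) [ 546.3 -117.6    2.4] turn -0.3367
shift after turn [554.5  69.4   2.9]
```

View pics/scene3.png

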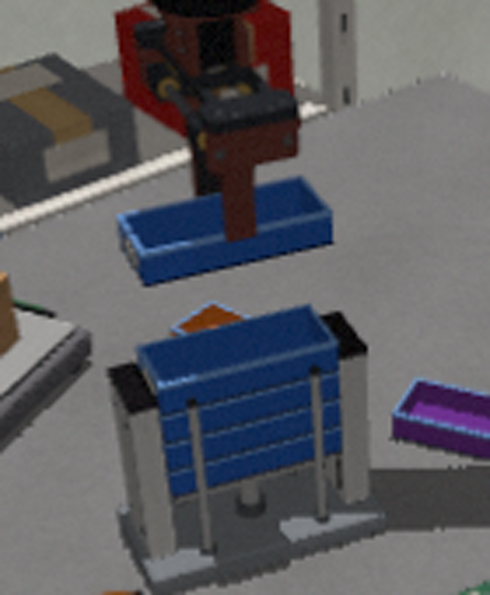

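Call:
apply_moves(
  increments=[
    {"tx": 0,"ty": 0,"tz": -10,"turn": -0.112},
    {"tx": 0,"ty": 0,"tz": -10,"turn": -0.112},
    {"tx": 8,"ty": 1,"tz": 0,"turn": -0.112},
    {"tx": 16,"ty": 2,"tz": 0,"turn": 0},
    {"tx": 24,"ty": 3,"tz": 0,"turn": 0},
    {"tx": 32,"ty": 4,"tz": 0,"turn": 0},
    {"tx": 38,"ty": 5,"tz": 0,"turn": 0},
    {"tx": 38,"ty": 5,"tz": 0,"turn": 0},
    {"tx": 38,"ty": 5,"tz": 0,"turn": 0},
    {"tx": 38,"ty": 5,"tz": 0,"turn": 0},
  ],
)

```text
time: 6.88
tcp_pos: [0.5109, -0.0625, 0.3096]
tcp_rot: [0.683, 0.73, -0.0, -0.0]
wrist_force: [0.9, -0.2, -1.3]
finger_gap: 0.0615
```

```bash
python3 go.py 0.5305 0.2597 0.29 0.0667
```

```text
t 6.88 tcp [ 0.5109 -0.0625  0.3096] jaw 1.6368 tilt [-0.0009  0.0001] F [ 0.93 -0.23 -1.3 ] gap 0.0615
shift before turn (tool mm) [320.2  40.8  19.6] turn -0.0007
shift after turn [320.1  41.1  19.6]
```

Call:
apply_moves(
  increments=[
    {"tx": 38,"ty": 5,"tz": 0,"turn": 0},
    {"tx": 38,"ty": 5,"tz": 0,"turn": 0},
    {"tx": 38,"ty": 5,"tz": 0,"turn": 0},
    {"tx": 38,"ty": 5,"tz": 0,"turn": 0},
    {"tx": 38,"ty": 5,"tz": 0,"turn": 0},
    {"tx": 38,"ty": 5,"tz": 0,"turn": 0},
    {"tx": 38,"ty": 5,"tz": 0,"turn": 0},
    {"tx": 28,"ty": 3,"tz": 0,"turn": 0},
    {"tx": 18,"ty": 2,"tz": 0,"turn": 0},
    {"tx": 8,"ty": 1,"tz": 0,"turn": 0},
  ],
)

```text
time: 7.72
tcp_pos: [0.5301, 0.2613, 0.3086]
tcp_rot: [0.682, 0.732, -0.001, -0.001]
wrist_force: [-0.5, -0.9, -1.8]
finger_gap: 0.0618
```

```bash
python3 go.py 0.5305 0.2597 0.16 0.0667
```

```text
t 7.72 tcp [0.5301 0.2613 0.3086] jaw 1.6414 tilt [-0.0023 -0.0002] F [-0.46 -0.94 -1.76] gap 0.0618
shift before turn (tool mm) [ -1.6   0.7 148.6] turn 0.0039
shift after turn [ -1.6   0.3 148.6]
```

Call:
apply_moves(
  increments=[
    {"tx": -1,"ty": 0,"tz": 10,"turn": 0},
    {"tx": 0,"ty": 0,"tz": 22,"turn": 0},
    {"tx": 0,"ty": 0,"tz": 26,"turn": 0},
    {"tx": 0,"ty": 0,"tz": 26,"turn": 0},
    {"tx": 0,"ty": 0,"tz": 24,"turn": 0},
    {"tx": 0,"ty": 0,"tz": 20,"turn": 0},
    {"tx": 0,"ty": 0,"tz": 14,"turn": 0},
    {"tx": 0,"ty": 0,"tz": 8,"turn": 0},
    {"tx": 0,"ty": 0,"tz": 4,"turn": 0},
    {"tx": 0,"ty": 0,"tz": 0,"turn": 0},
  ],
)

```text
time: 8.55
tcp_pos: [0.5313, 0.2553, 0.1555]
tcp_rot: [0.684, 0.73, -0.001, 0.0]
wrist_force: [-0.3, -0.4, -0.3]
finger_gap: 0.0615
```

```bash
python3 go.py 0.5305 0.2597 0.119 0.0667
python3 - <<'E'
from h import *
from station import manip
for n in("scene","top","wrist"):
    c=manip.capture(n);pickle.dump(c,open(n+"4.pkl","wb"))
    if n=="scene": crop(c,310,240,140,140,5,"pics/s4.png")
    if n=="top": crop(c,95,150,110,100,6,"pics/t4.png")
    if n=="wrist": crop(c,0,0,560,420,1.4,"pics/w4.png")
E
```

```text
t 8.55 tcp [0.5313 0.2553 0.1555] jaw 1.6355 tilt [-0.0008 -0.001 ] F [-0.35 -0.35 -0.27] gap 0.0615
shift before turn (tool mm) [ 4.5 -0.4 36.5] turn -0.002
shift after turn [ 4.5 -0.5 36.5]
```

View pics/s4.png

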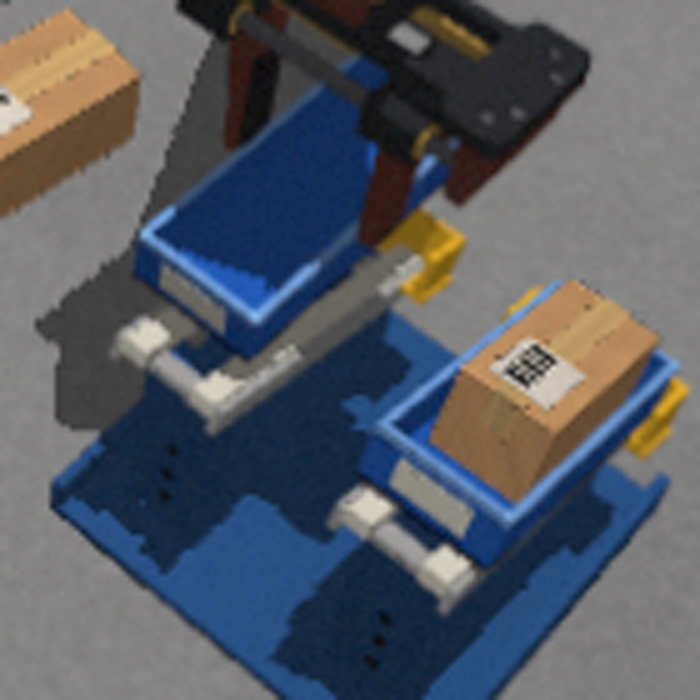

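View pics/t4.png

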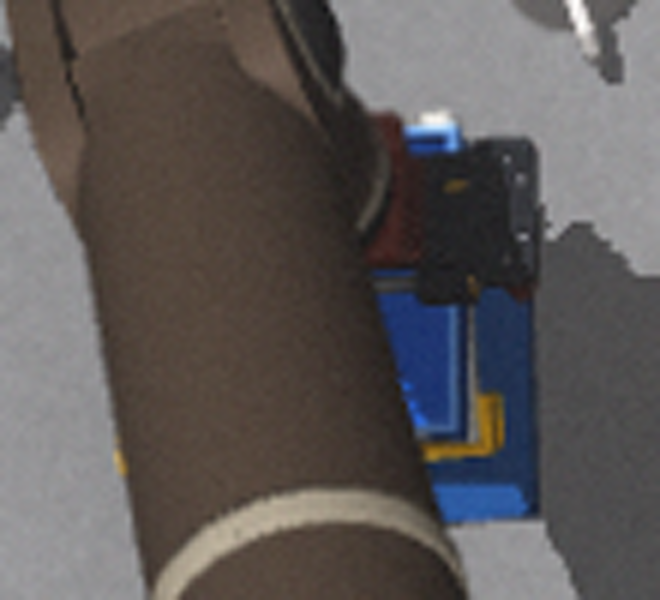

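View pics/w4.png

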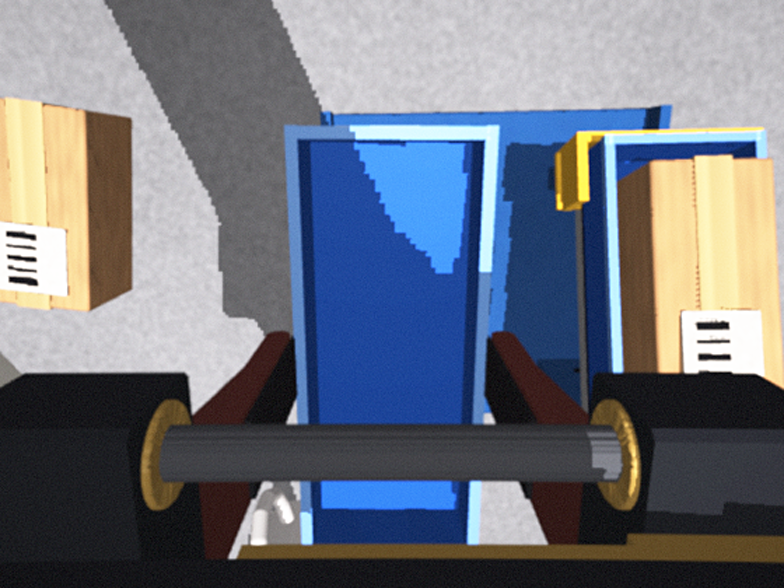

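Call:
apply_moves(
  increments=[
    {"tx": 4,"ty": 0,"tz": 0,"turn": 0},
    {"tx": 0,"ty": 0,"tz": 0,"turn": 0},
    {"tx": 0,"ty": 0,"tz": 3,"turn": 0},
    {"tx": 0,"ty": 0,"tz": 3,"turn": 0},
    {"tx": 0,"ty": 0,"tz": 0,"turn": 0},
    {"tx": 0,"ty": 0,"tz": 0,"turn": 0},
    {"tx": 0,"ty": 0,"tz": 0,"turn": 0},
    {"tx": 0,"ty": 0,"tz": 0,"turn": 0},
    {"tx": 0,"ty": 0,"tz": 0,"turn": 0},
    {"tx": 0,"ty": 0,"tz": 0,"turn": 0},
  ],
)

```text
time: 9.53
tcp_pos: [0.5312, 0.2607, 0.1502]
tcp_rot: [0.683, 0.73, 0.0, 0.0]
wrist_force: [-0.9, 0.0, -1.1]
finger_gap: 0.0616
```

```bash
python3 go.py 0.5305 0.2597 0.119 0.0667
python3 - <<'E'
from h import *
from station import manip
c=manip.capture("wrist");pickle.dump(c,open("wrist5.pkl","wb"))
crop(c,0,0,560,420,1.4,"pics/w5.png")
c=manip.capture("scene");pickle.dump(c,open("scene5.pkl","wb"))
crop(c,310,240,140,140,5,"pics/s5.png")
E
python3 go.py
```

```text
t 9.53 tcp [0.5312 0.2607 0.1502] jaw 1.6369 tilt [0.0001 0.0001] F [-0.92  0.05 -1.06] gap 0.0616
shift before turn (tool mm) [-1.  -0.7 31.2] turn -0.0006
shift after turn [-1.  -0.7 31.2]
t 9.63 tcp [0.5311 0.2607 0.1502] jaw 1.637 tilt [0.0001 0.0001] F [-0.11  0.41 -0.89] gap 0.0614
```

View pics/w5.png

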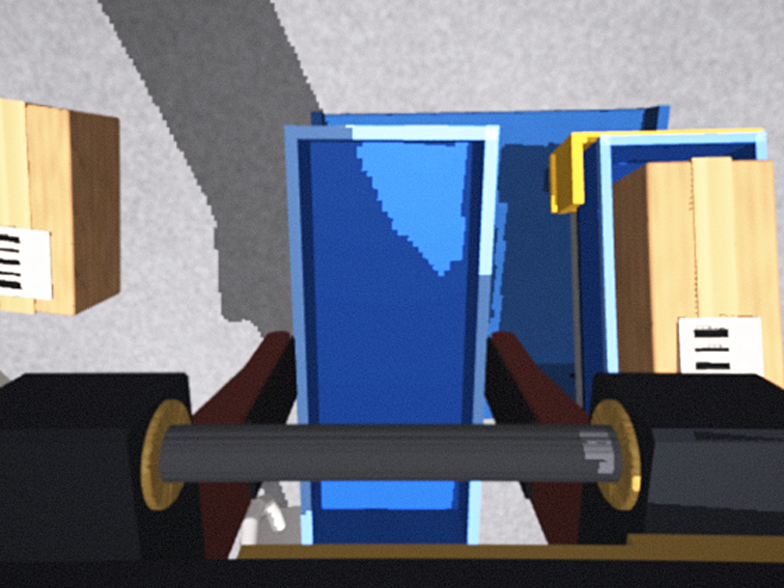

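View pics/s5.png

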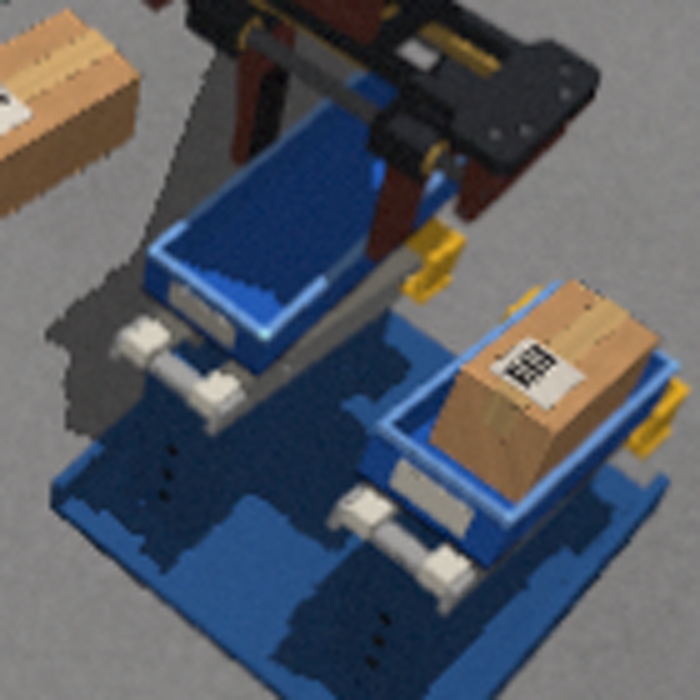

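Call:
apply_moves(
  grip_force=6,
  increments=[
    {"tx": -1,"ty": -1,"tz": 2,"turn": 0},
    {"tx": 0,"ty": 0,"tz": 3,"turn": 0},
    {"tx": 0,"ty": 0,"tz": 3,"turn": 0},
    {"tx": 0,"ty": 0,"tz": 3,"turn": 0},
    {"tx": 0,"ty": 0,"tz": 2,"turn": 0},
    {"tx": 0,"ty": 0,"tz": 2,"turn": 0},
    {"tx": 0,"ty": 0,"tz": 2,"turn": 0},
    {"tx": 0,"ty": 0,"tz": 2,"turn": 0},
    {"tx": 0,"ty": 0,"tz": 2,"turn": 0},
    {"tx": 0,"ty": 0,"tz": 0,"turn": 0},
  ],
)

```text
time: 10.47
tcp_pos: [0.5301, 0.2597, 0.1288]
tcp_rot: [0.683, 0.73, -0.0, -0.0]
wrist_force: [-0.3, -0.7, -0.6]
finger_gap: 0.062
```

```bash
python3 go.py 0.5305 0.2597 0.119 0.0667
python3 - <<'E'
from h import *
from station import manip
c=manip.capture("scene");pickle.dump(c,open("scene6.pkl","wb"))
crop(c,310,240,140,140,5,"pics/s6.png")
E
```

```text
t 10.47 tcp [0.5301 0.2597 0.1288] jaw 1.637 tilt [-0.0002 -0.0001] F [-0.35 -0.66 -0.56] gap 0.062
shift before turn (tool mm) [-0.   0.4  9.8] turn -0.0004
shift after turn [-0.   0.4  9.8]
```

View pics/s6.png

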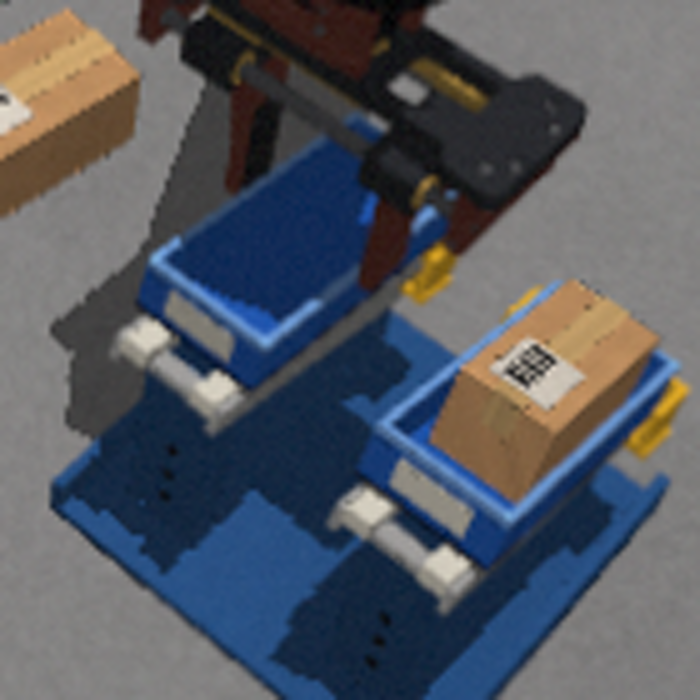

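Call:
apply_moves(
  increments=[
    {"tx": 0,"ty": 0,"tz": 2,"turn": 0},
    {"tx": 0,"ty": 0,"tz": 2,"turn": 0},
    {"tx": 0,"ty": 0,"tz": 1,"turn": 0},
    {"tx": 0,"ty": 0,"tz": 1,"turn": 0},
    {"tx": 0,"ty": 0,"tz": 1,"turn": 0},
    {"tx": 0,"ty": 0,"tz": 1,"turn": 0},
    {"tx": 0,"ty": 0,"tz": 0.5,"turn": 0},
    {"tx": 0,"ty": 0,"tz": 0.5,"turn": 0},
    {"tx": 0,"ty": 0,"tz": 0,"turn": 0},
    {"tx": 0,"ty": 0,"tz": 0,"turn": 0},
  ],
)

```text
time: 11.35
tcp_pos: [0.5302, 0.2596, 0.1201]
tcp_rot: [0.683, 0.73, 0.0, 0.0]
wrist_force: [-0.3, -0.1, -0.4]
finger_gap: 0.0619
```

```bash
python3 go.py 0.5305 0.2597 0.119 0.0667
python3 - <<'E'
from h import *
from station import manip
c=manip.capture("scene");pickle.dump(c,open("scene6.pkl","wb"))
crop(c,310,240,140,140,5,"pics/s7.png")
E
```

```text
t 11.35 tcp [0.5302 0.2596 0.1201] jaw 1.637 tilt [ 0. -0.] F [-0.31 -0.07 -0.4 ] gap 0.0619
shift before turn (tool mm) [0.  0.3 1.1] turn -0.0005
shift after turn [0.  0.3 1.1]
```

View pics/s7.png

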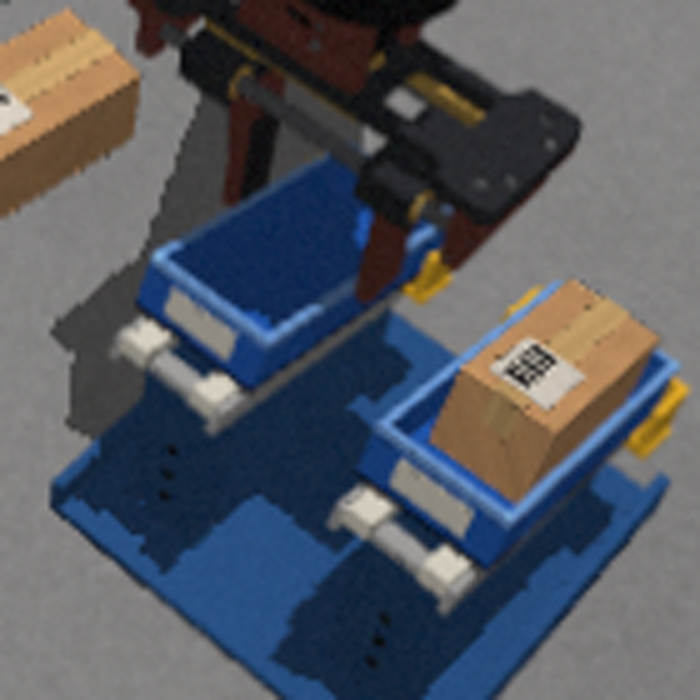

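Call:
apply_moves(
  increments=[
    {"tx": 0,"ty": 0,"tz": 0.5,"turn": 0},
    {"tx": 0,"ty": 0,"tz": 0.5,"turn": 0},
    {"tx": 0,"ty": 0,"tz": 0.5,"turn": 0},
    {"tx": 0,"ty": 0,"tz": 0,"turn": 0},
    {"tx": 0,"ty": 0,"tz": 0,"turn": 0},
    {"tx": 0,"ty": 0,"tz": 0,"turn": 0},
    {"tx": 0,"ty": 0,"tz": 0,"turn": 0},
    {"tx": 0,"ty": 0,"tz": 0,"turn": 0},
    {"tx": 0,"ty": 0,"tz": 0,"turn": 0},
    {"tx": 0,"ty": 0,"tz": 0,"turn": 0},
  ],
)

```text
time: 12.23
tcp_pos: [0.5305, 0.2597, 0.1196]
tcp_rot: [0.683, 0.73, 0.001, 0.0]
wrist_force: [-2.4, -0.9, 6.5]
finger_gap: 0.0618
```

Call:
apply_moves(
  claw=0,
  increments=[
    {"tx": 0,"ty": 0,"tz": 0,"turn": 0},
    {"tx": 0,"ty": 0,"tz": 0,"turn": 0},
    {"tx": 0,"ty": 0,"tz": 0,"turn": 0},
    {"tx": 0,"ty": 0,"tz": 0,"turn": 0},
    {"tx": 0,"ty": 0,"tz": 0,"turn": 0},
    {"tx": 0,"ty": 0,"tz": 0,"turn": 0},
    {"tx": 0,"ty": 0,"tz": 0,"turn": 0},
    {"tx": 0,"ty": 0,"tz": 0,"turn": 0},
    {"tx": 0,"ty": 0,"tz": 0,"turn": 0},
    {"tx": 0,"ty": 0,"tz": 0,"turn": 0},
  ],
)

```text
time: 13.07
tcp_pos: [0.5301, 0.2597, 0.1186]
tcp_rot: [0.683, 0.73, 0.0, -0.0]
wrist_force: [0.5, -1.0, -0.1]
finger_gap: 0.088
```

```bash
python3 go.py 
python3 - <<'E'
from h import *
from station import manip
c=manip.capture("scene");pickle.dump(c,open("scene8.pkl","wb"))
crop(c,310,240,140,140,5,"pics/s8.png")
c=manip.capture("wrist");pickle.dump(c,open("wrist8.pkl","wb"))
crop(c,0,0,560,420,1.4,"pics/w8.png")
E
```

```text
t 13.07 tcp [0.5301 0.2597 0.1186] jaw 1.6371 tilt [-0.  0.] F [ 0.48 -0.98 -0.09] gap 0.088
```

View pics/s8.png

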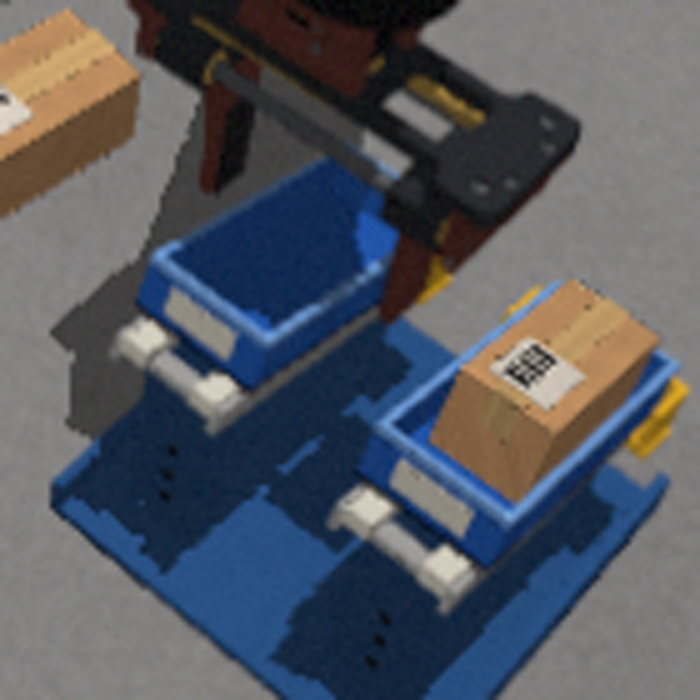

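View pics/w8.png

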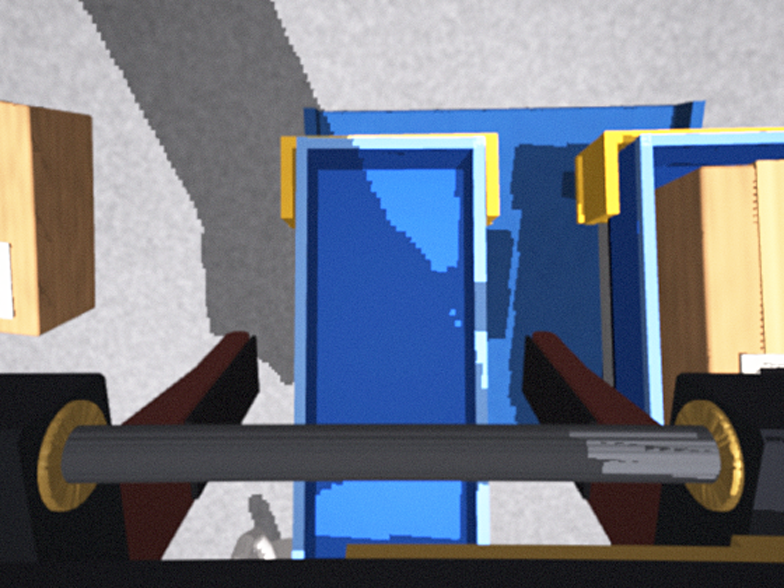

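Tray seated: in the wrist view it sits between the cheeks at (290,180) and (492,180), with its end at the lip (390,137). Next the parcel.

Call:
apply_moves(
  increments=[
    {"tx": 0,"ty": 0,"tz": -6,"turn": 0},
    {"tx": 0,"ty": 0,"tz": -14,"turn": 0},
    {"tx": 0,"ty": 0,"tz": -24,"turn": 0},
    {"tx": 0,"ty": 0,"tz": -30,"turn": 0},
    {"tx": 0,"ty": 0,"tz": -34,"turn": 0},
    {"tx": 0,"ty": 0,"tz": -30,"turn": 0},
    {"tx": 0,"ty": 0,"tz": -20,"turn": 0},
    {"tx": 0,"ty": 0,"tz": -10,"turn": 0.1},
    {"tx": 0,"ty": 0,"tz": 0,"turn": 0.1},
    {"tx": 0,"ty": 0,"tz": 0,"turn": 0.03},
  ],
)

```text
time: 14.0
tcp_pos: [0.5306, 0.2598, 0.2884]
tcp_rot: [0.765, 0.645, 0.001, 0.0]
wrist_force: [-0.2, 0.4, 0.2]
finger_gap: 0.0879
```

```bash
python3 go.py 0.437 -0.0488 0.20 -0.1667
python3 - <<'E'
from h import *
from station import manip
c=manip.capture("scene");pickle.dump(c,open("scene9.pkl","wb"))
crop(c,310,240,140,140,5,"pics/s9.png")
E
```

```text
t 14.0 tcp [0.5306 0.2598 0.2884] jaw 1.401 tilt [0.002  0.0015] F [-0.24  0.43  0.23] gap 0.0879
shift before turn (tool mm) [-320.1  -40.2   87.7] turn -0.0031
shift after turn [-319.9  -41.1   88.4]
```

View pics/s9.png

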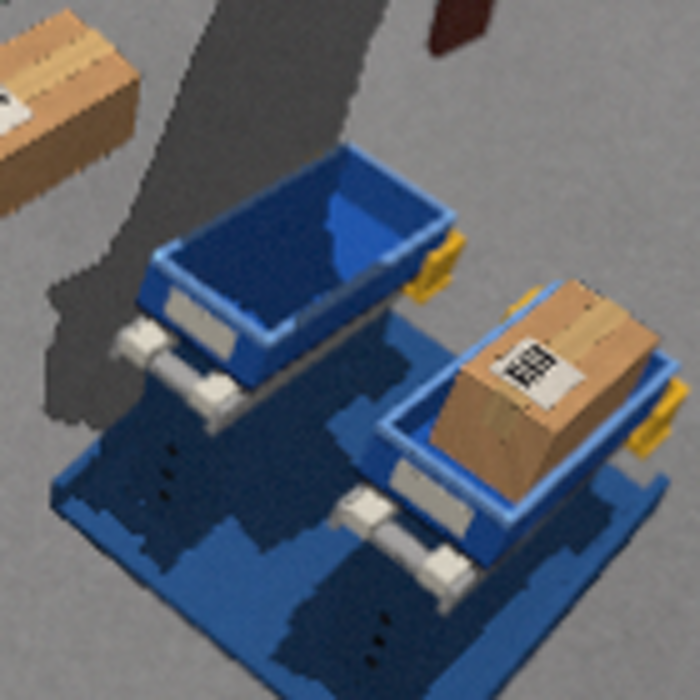

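Call:
apply_moves(
  increments=[
    {"tx": -30,"ty": -4,"tz": 0,"turn": 0},
    {"tx": -38,"ty": -5,"tz": 0,"turn": 0},
    {"tx": -38,"ty": -5,"tz": 0,"turn": 0},
    {"tx": -38,"ty": -5,"tz": 0,"turn": 0},
    {"tx": -38,"ty": -5,"tz": 0,"turn": 0},
    {"tx": -38,"ty": -5,"tz": 10,"turn": 0},
    {"tx": -38,"ty": -5,"tz": 15,"turn": 0},
    {"tx": -32,"ty": -4,"tz": 20,"turn": 0},
    {"tx": -20,"ty": -2,"tz": 20,"turn": 0},
    {"tx": -10,"ty": -1,"tz": 10,"turn": 0},
  ],
)

```text
time: 14.88
tcp_pos: [0.4355, -0.0524, 0.2104]
tcp_rot: [0.763, 0.646, -0.0, -0.0]
wrist_force: [0.4, 0.4, 0.0]
finger_gap: 0.0874
```

Call:
apply_moves(
  increments=[
    {"tx": 0,"ty": 0,"tz": 0,"turn": 0},
    {"tx": 0,"ty": 0,"tz": 0,"turn": 0},
    {"tx": 0,"ty": 0,"tz": 0,"turn": 0},
    {"tx": 0,"ty": 0,"tz": 0,"turn": 0},
    {"tx": 0,"ty": 0,"tz": 0,"turn": 0},
    {"tx": 0,"ty": 0,"tz": 0,"turn": 0},
    {"tx": 0,"ty": 0,"tz": 0,"turn": 0},
    {"tx": 0,"ty": 0,"tz": 0,"turn": 0},
    {"tx": 0,"ty": 0,"tz": 0,"turn": 0},
    {"tx": 0,"ty": 0,"tz": 0,"turn": 0},
  ],
)

```text
time: 15.72
tcp_pos: [0.4375, -0.0493, 0.2116]
tcp_rot: [0.763, 0.647, -0.0, -0.0]
wrist_force: [0.2, -0.0, 0.4]
finger_gap: 0.0875
```

```bash
cat > w.py <<'E'
import sys
from h import *
from station import manip
from math import *
n,x,y,a=sys.argv[1],*map(float,sys.argv[2:5])
c=manip.capture("wrist");pickle.dump(c,open(n+".pkl","wb"))
P=[[x+cos(a)*u-sin(a)*v,y+sin(a)*u+cos(a)*v,z] for z in (.06,) for u in(.05,-.05) for v in(.021,-.021)]
print(np.round(proj(c,P)*1.4).tolist())
crop(c,0,0,560,420,1.4,f"pics/{n}.png",proj(c,P))
E
python3 go.py 0.437 -0.0488 0.20 -0.1667;python3 w.py w10 0.437 -0.0488 -0.1667
```

```text
t 15.72 tcp [ 0.4375 -0.0493  0.2116] jaw 1.4071 tilt [-0. -0.] F [ 0.25 -0.02  0.44] gap 0.0875
shift before turn (tool mm) [ 0.4 -0.6 11.6] turn 0.0031
shift after turn [ 0.4 -0.6 11.6]
[[422.0, 335.0], [359.0, 335.0], [425.0, 183.0], [357.0, 183.0]]
```

View pics/w10.png

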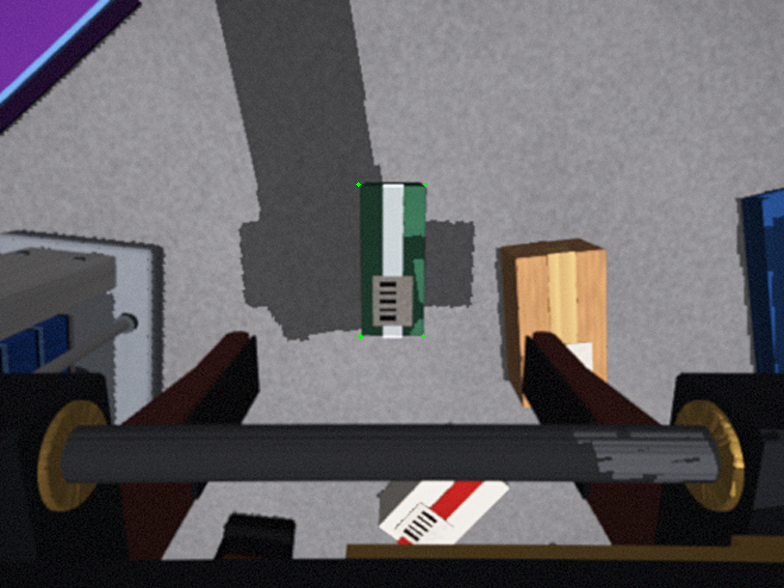

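Call:
apply_moves(
  increments=[
    {"tx": 0,"ty": 0,"tz": 12,"turn": 0},
    {"tx": 0,"ty": 0,"tz": 24,"turn": 0},
    {"tx": 0,"ty": 0,"tz": 30,"turn": 0},
    {"tx": 0,"ty": 0,"tz": 30,"turn": 0},
    {"tx": 0,"ty": 0,"tz": 28,"turn": 0},
    {"tx": 0,"ty": 0,"tz": 24,"turn": 0},
    {"tx": 0,"ty": 0,"tz": 18,"turn": 0},
    {"tx": 0,"ty": 0,"tz": 10,"turn": 0},
    {"tx": 0,"ty": 0,"tz": 4,"turn": 0},
    {"tx": 0,"ty": 0,"tz": 0,"turn": 0},
  ],
)

```text
time: 16.6
tcp_pos: [0.4373, -0.0495, 0.0313]
tcp_rot: [0.763, 0.647, -0.001, -0.0]
wrist_force: [-0.5, -0.0, 0.1]
finger_gap: 0.0879
```

Call:
apply_moves(
  claw=255,
  grip_force=15,
  increments=[
    {"tx": 0,"ty": 0,"tz": 0,"turn": 0},
    {"tx": 0,"ty": 0,"tz": 0,"turn": 0},
    {"tx": 0,"ty": 0,"tz": 0,"turn": 0},
    {"tx": 0,"ty": 0,"tz": 0,"turn": 0},
    {"tx": 0,"ty": 0,"tz": 0,"turn": 0},
    {"tx": 0,"ty": 0,"tz": 0,"turn": 0},
    {"tx": 0,"ty": 0,"tz": 0,"turn": 0},
    {"tx": 0,"ty": 0,"tz": 0,"turn": 0},
    {"tx": 0,"ty": 0,"tz": 0,"turn": 0},
    {"tx": 0,"ty": 0,"tz": 0,"turn": 0},
  ],
)

```text
time: 17.43
tcp_pos: [0.4377, -0.0491, 0.0318]
tcp_rot: [0.763, 0.647, 0.0, -0.0]
wrist_force: [0.2, 1.3, 4.0]
finger_gap: 0.042
```

```bash
python3 go.py 0.437 -0.0488 0.031 -0.1667;python3 - <<'E'
from h import *
from station import manip
c=manip.capture("scene")
crop(c,235,150,140,130,4,"pics/s11.png")
E
```

```text
t 17.43 tcp [ 0.4377 -0.0491  0.0318] jaw 1.4072 tilt [0.0002 0.0003] F [0.22 1.26 4.03] gap 0.042
shift before turn (tool mm) [ 0.2 -0.7  0.8] turn 0.0031
shift after turn [ 0.2 -0.7  0.8]
```

View pics/s11.png

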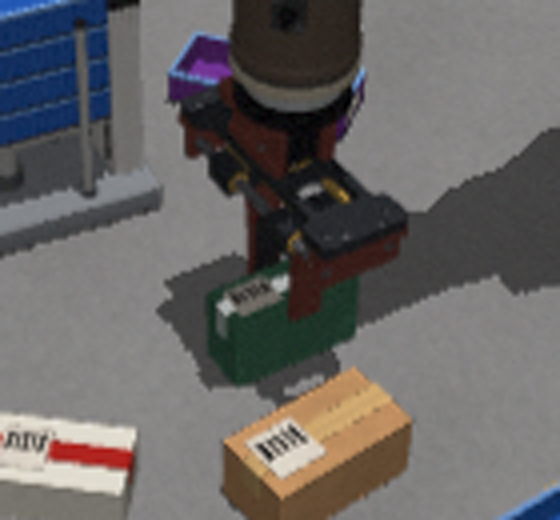

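Call:
apply_moves(
  increments=[
    {"tx": 0,"ty": 0,"tz": -8,"turn": 0},
    {"tx": 0,"ty": 0,"tz": -16,"turn": 0},
    {"tx": 0,"ty": 0,"tz": -26,"turn": 0},
    {"tx": 0,"ty": 0,"tz": -36,"turn": 0},
    {"tx": 0,"ty": 0,"tz": -38,"turn": 0},
    {"tx": 0,"ty": 0,"tz": -38,"turn": 0},
    {"tx": 0,"ty": 0,"tz": -36,"turn": 0},
    {"tx": 0,"ty": 0,"tz": -28,"turn": -0.08},
    {"tx": 0,"ty": 0,"tz": -18,"turn": -0.08},
    {"tx": 0,"ty": 0,"tz": -8,"turn": -0.07},
  ],
)

```text
time: 18.32
tcp_pos: [0.4381, -0.05, 0.2867]
tcp_rot: [0.682, 0.731, 0.001, 0.001]
wrist_force: [0.1, -0.8, -3.4]
finger_gap: 0.042
```

```bash
python3 go.py 0.521 0.259 0.18 0.0667
```

```text
t 18.32 tcp [ 0.4381 -0.05    0.2867] jaw 1.6402 tilt [0.0037 0.0006] F [ 0.12 -0.77 -3.42] gap 0.042
shift before turn (tool mm) [302.4 103.7 107.2] turn 0.0027
shift after turn [302.7 103.3 106.7]
```

Call:
apply_moves(
  increments=[
    {"tx": 12,"ty": 4,"tz": 0,"turn": 0},
    {"tx": 24,"ty": 8,"tz": 0,"turn": 0},
    {"tx": 36,"ty": 12,"tz": 0,"turn": 0},
    {"tx": 38,"ty": 13,"tz": 0,"turn": 0},
    {"tx": 38,"ty": 13,"tz": 0,"turn": 0},
    {"tx": 38,"ty": 13,"tz": 0,"turn": 0},
    {"tx": 38,"ty": 13,"tz": 0,"turn": 0},
    {"tx": 36,"ty": 12,"tz": 0,"turn": 0},
    {"tx": 26,"ty": 9,"tz": 0,"turn": 0},
    {"tx": 15,"ty": 5,"tz": 0,"turn": 0},
  ],
)

```text
time: 19.15
tcp_pos: [0.5188, 0.2612, 0.2828]
tcp_rot: [0.682, 0.731, -0.001, -0.0]
wrist_force: [0.0, 0.4, -2.6]
finger_gap: 0.0421
```

Call:
apply_moves(
  increments=[
    {"tx": 0,"ty": 0,"tz": 6,"turn": 0},
    {"tx": 0,"ty": 0,"tz": 14,"turn": 0},
    {"tx": 0,"ty": 0,"tz": 20,"turn": 0},
    {"tx": 0,"ty": 0,"tz": 16,"turn": 0},
    {"tx": 0,"ty": 0,"tz": 8,"turn": 0},
    {"tx": 0,"ty": 0,"tz": 0,"turn": 0},
    {"tx": 0,"ty": 0,"tz": 0,"turn": 0},
    {"tx": 0,"ty": 0,"tz": 0,"turn": 0},
    {"tx": 0,"ty": 0,"tz": 0,"turn": 0},
    {"tx": 0,"ty": 0,"tz": 0,"turn": 0},
  ],
)

```text
time: 19.98
tcp_pos: [0.5198, 0.2578, 0.2206]
tcp_rot: [0.683, 0.73, 0.001, 0.0]
wrist_force: [0.3, 0.4, -2.6]
finger_gap: 0.0419
```

```bash
python3 go.py 0.521 0.259 0.165 0.0667
python3 - <<'E'
from h import *
from station import manip
c=manip.capture("scene")
crop(c,310,220,140,160,4,"pics/s12.png")
c=manip.capture("wrist");crop(c,0,0,560,420,1.4,"pics/w12.png")
E
```

```text
t 19.98 tcp [0.5198 0.2578 0.2206] jaw 1.6368 tilt [0.0013 0.0009] F [ 0.27  0.41 -2.64] gap 0.0419
shift before turn (tool mm) [ 1.1  1.2 55.6] turn -0.0007
shift after turn [ 1.1  1.2 55.6]
```

View pics/s12.png

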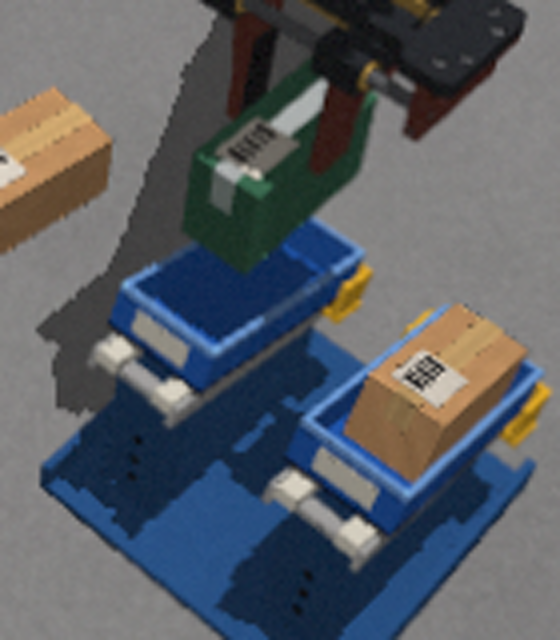

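View pics/w12.png

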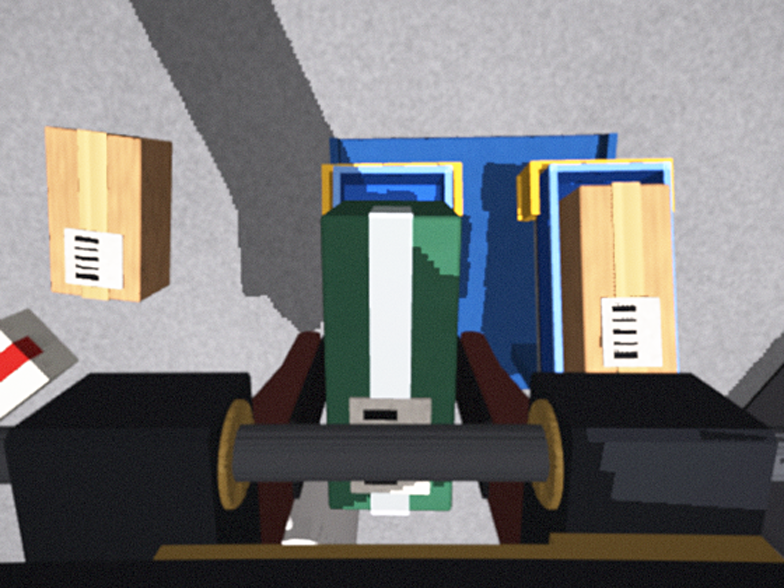

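Call:
apply_moves(
  increments=[
    {"tx": 1,"ty": 1,"tz": 4,"turn": 0},
    {"tx": 0,"ty": 0,"tz": 8,"turn": 0},
    {"tx": 0,"ty": 0,"tz": 10,"turn": 0},
    {"tx": 0,"ty": 0,"tz": 12,"turn": 0},
    {"tx": 0,"ty": 0,"tz": 10,"turn": 0},
    {"tx": 0,"ty": 0,"tz": 6,"turn": 0},
    {"tx": 0,"ty": 0,"tz": 3,"turn": 0},
    {"tx": 0,"ty": 0,"tz": 0,"turn": 0},
    {"tx": 0,"ty": 0,"tz": 0,"turn": 0},
    {"tx": 0,"ty": 0,"tz": 0,"turn": 0},
  ],
)

```text
time: 20.92
tcp_pos: [0.5207, 0.2589, 0.1671]
tcp_rot: [0.683, 0.73, 0.0, 0.0]
wrist_force: [-0.7, 0.3, -1.9]
finger_gap: 0.0418
```

```bash
python3 go.py 0.521 0.259 0.148 0.0667
python3 - <<'E'
from h import *
from station import manip
c=manip.capture("scene")
crop(c,310,220,140,160,4,"pics/s13.png")
E
```

```text
t 20.92 tcp [0.5207 0.2589 0.1671] jaw 1.6369 tilt [0.0007 0.0004] F [-0.7   0.26 -1.89] gap 0.0418
shift before turn (tool mm) [ 0.   0.3 19.1] turn -0.0006
shift after turn [ 0.1  0.3 19.1]
```

View pics/s13.png

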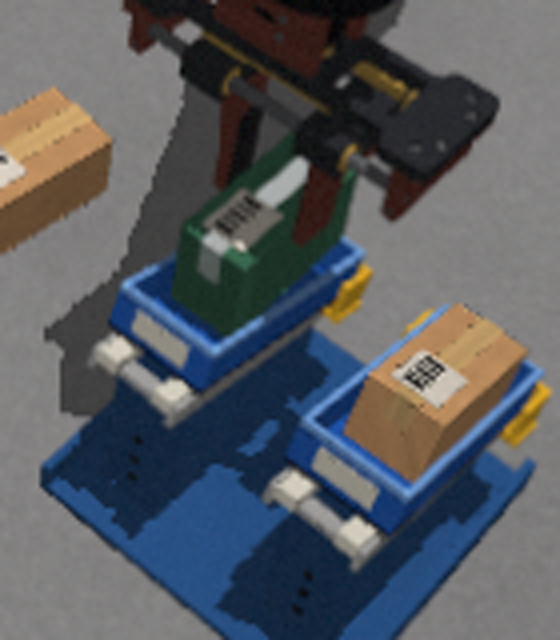

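Parcel is centred in the tray (crop (215,310)). Lowering slowly with a lighter grip so that it pivots onto the slope.

Call:
apply_moves(
  grip_force=9,
  increments=[
    {"tx": 0,"ty": 0,"tz": 1,"turn": 0},
    {"tx": 0,"ty": 0,"tz": 2,"turn": 0},
    {"tx": 0,"ty": 0,"tz": 2,"turn": 0},
    {"tx": 0,"ty": 0,"tz": 1.5,"turn": 0},
    {"tx": 0,"ty": 0,"tz": 1.5,"turn": 0},
    {"tx": 0,"ty": 0,"tz": 1.5,"turn": 0},
    {"tx": 0,"ty": 0,"tz": 1.5,"turn": 0},
    {"tx": 0,"ty": 0,"tz": 1,"turn": 0},
    {"tx": 0,"ty": 0,"tz": 0,"turn": 0},
    {"tx": 0,"ty": 0,"tz": 0,"turn": 0},
  ],
)

```text
time: 21.8
tcp_pos: [0.5185, 0.2594, 0.1548]
tcp_rot: [0.683, 0.73, -0.001, -0.001]
wrist_force: [-8.1, 0.4, 6.4]
finger_gap: 0.0421
```

```bash
python3 go.py 0.521 0.259 0.148 0.0667
python3 - <<'E'
from h import *
from station import manip
c=manip.capture("scene")
crop(c,310,220,140,160,4,"pics/s14.png")
E
```

```text
t 21.8 tcp [0.5185 0.2594 0.1548] jaw 1.6378 tilt [-0.0031  0.0003] F [-8.13  0.43  6.44] gap 0.0421
shift before turn (tool mm) [-0.5  2.5  6.8] turn 0.0003
shift after turn [-0.5  2.5  6.8]
```

View pics/s14.png

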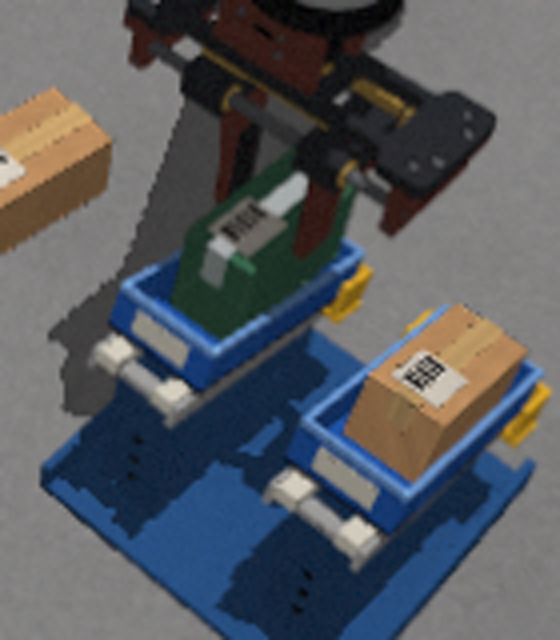

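Call:
apply_moves(
  grip_force=5,
  increments=[
    {"tx": 0,"ty": -2,"tz": 0,"turn": 0},
    {"tx": 0,"ty": -1,"tz": 1,"turn": 0},
    {"tx": 0,"ty": -1,"tz": 1,"turn": 0},
    {"tx": 0,"ty": -1,"tz": 1,"turn": 0},
    {"tx": 0,"ty": -0.5,"tz": 1,"turn": 0},
    {"tx": 0,"ty": -0.5,"tz": 1,"turn": 0},
    {"tx": 0,"ty": 0,"tz": 0,"turn": 0},
    {"tx": 0,"ty": 0,"tz": 0,"turn": 0},
    {"tx": 0,"ty": 0,"tz": 0,"turn": 0},
    {"tx": 0,"ty": 0,"tz": 0,"turn": 0},
  ],
)

```text
time: 22.68
tcp_pos: [0.5144, 0.2583, 0.1496]
tcp_rot: [0.683, 0.73, -0.0, 0.0]
wrist_force: [-2.4, 0.5, -0.7]
finger_gap: 0.042
```

```bash
python3 go.py 0.515 0.259 0.147 0.0667
python3 - <<'E'
from h import *
from station import manip
c=manip.capture("scene")
crop(c,310,220,140,160,4,"pics/s15.png")
E
```

```text
t 22.68 tcp [0.5144 0.2583 0.1496] jaw 1.6369 tilt [-0.     -0.0002] F [-2.39  0.5  -0.7 ] gap 0.042
shift before turn (tool mm) [0.7 0.6 2.6] turn -0.0006
shift after turn [0.7 0.6 2.6]
```

View pics/s15.png

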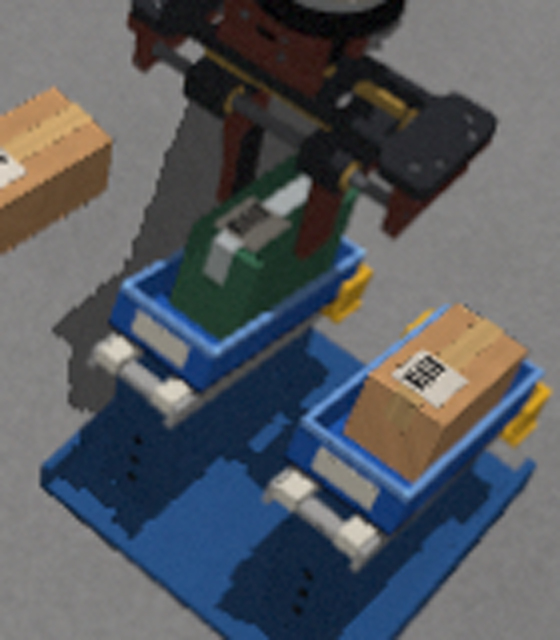

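Call:
apply_moves(
  increments=[
    {"tx": 0,"ty": -0.5,"tz": 0.6,"turn": 0},
    {"tx": 0,"ty": -0.5,"tz": 0.6,"turn": 0},
    {"tx": 0,"ty": -0.5,"tz": 0.6,"turn": 0},
    {"tx": 0,"ty": -0.5,"tz": 0.6,"turn": 0},
    {"tx": 0,"ty": 0,"tz": 0.6,"turn": 0},
    {"tx": 0,"ty": 0,"tz": 0.5,"turn": 0},
    {"tx": 0,"ty": 0,"tz": 0,"turn": 0},
    {"tx": 0,"ty": 0,"tz": 0,"turn": 0},
    {"tx": 0,"ty": 0,"tz": 0,"turn": 0},
    {"tx": 0,"ty": 0,"tz": 0,"turn": 0},
  ],
)

```text
time: 23.57
tcp_pos: [0.512, 0.2582, 0.1461]
tcp_rot: [0.683, 0.73, -0.0, -0.0]
wrist_force: [-3.4, 0.2, 0.9]
finger_gap: 0.0418
```

```bash
python3 go.py 0.515 0.259 0.147 0.0667
python3 - <<'E'
from h import *
from station import manip
c=manip.capture("scene")
crop(c,310,220,140,160,4,"pics/s16.png")
E
```

```text
t 23.57 tcp [0.512  0.2582 0.1461] jaw 1.6371 tilt [-0.0007 -0.0002] F [-3.39  0.24  0.94] gap 0.0418
shift before turn (tool mm) [ 0.6  3.1 -0.9] turn -0.0004
shift after turn [ 0.6  3.1 -0.9]
```

View pics/s16.png

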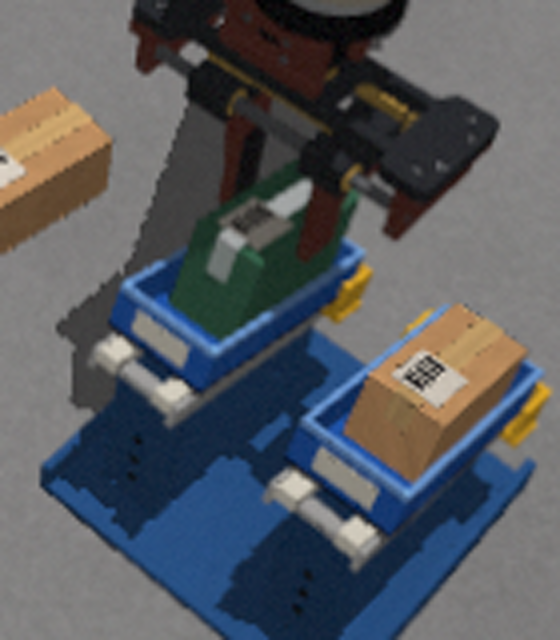

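Call:
apply_moves(
  increments=[
    {"tx": 0,"ty": -0.5,"tz": 0.5,"turn": 0},
    {"tx": 0,"ty": -0.5,"tz": 0.5,"turn": 0},
    {"tx": 0,"ty": 0,"tz": 0.5,"turn": 0},
    {"tx": 0,"ty": 0,"tz": 0,"turn": 0},
    {"tx": 0,"ty": 0,"tz": 0,"turn": 0},
    {"tx": 0,"ty": 0,"tz": 0,"turn": 0},
    {"tx": 0,"ty": 0,"tz": 0,"turn": 0},
    {"tx": 0,"ty": 0,"tz": 0,"turn": 0},
    {"tx": 0,"ty": 0,"tz": 0,"turn": 0},
    {"tx": 0,"ty": 0,"tz": 0,"turn": 0},
  ],
)

```text
time: 24.45
tcp_pos: [0.5113, 0.2582, 0.1446]
tcp_rot: [0.683, 0.73, -0.0, -0.0]
wrist_force: [-4.2, -0.7, 0.9]
finger_gap: 0.0421
```

```bash
python3 go.py 0.515 0.259 0.147 0.0667
python3 - <<'E'
from h import *
from station import manip
c=manip.capture("scene")
crop(c,330,240,80,80,8,"pics/s17.png")
E
```

```text
t 24.45 tcp [0.5113 0.2582 0.1446] jaw 1.637 tilt [-0.0001 -0.    ] F [-4.23 -0.66  0.89] gap 0.0421
shift before turn (tool mm) [ 0.6  3.8 -2.4] turn -0.0005
shift after turn [ 0.6  3.8 -2.4]
```

View pics/s17.png

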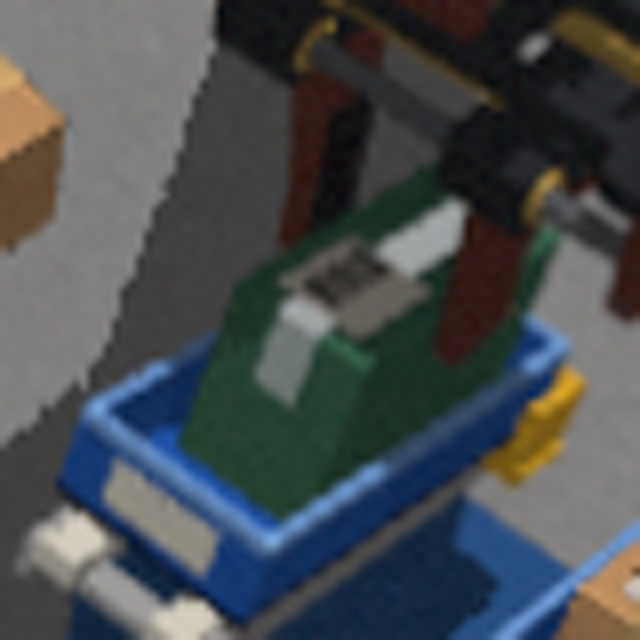

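Call:
apply_moves(
  claw=80,
  increments=[
    {"tx": 0,"ty": 0,"tz": 0,"turn": 0},
    {"tx": 0,"ty": 0,"tz": 0,"turn": 0},
    {"tx": 0,"ty": 0,"tz": 0,"turn": 0},
    {"tx": 0,"ty": 0,"tz": 0,"turn": 0},
    {"tx": 0,"ty": 0,"tz": 0,"turn": 0},
    {"tx": 0,"ty": 0,"tz": 0,"turn": 0},
    {"tx": 0,"ty": 0,"tz": 0,"turn": 0},
    {"tx": 0,"ty": 0,"tz": 0,"turn": 0},
    {"tx": 0,"ty": 0,"tz": 0,"turn": 0},
    {"tx": 0,"ty": 0,"tz": 0,"turn": 0},
  ],
)

```text
time: 25.33
tcp_pos: [0.5113, 0.2582, 0.1447]
tcp_rot: [0.683, 0.73, 0.0, -0.0]
wrist_force: [0.3, 0.0, 0.8]
finger_gap: 0.0602
```

```bash
python3 go.py 0.515 0.259 0.147 0.0667
python3 - <<'E'
from h import *
from station import manip
c=manip.capture("scene")
crop(c,330,240,80,80,8,"pics/s18.png")
E
```

```text
t 25.33 tcp [0.5113 0.2582 0.1447] jaw 1.637 tilt [0.     0.0001] F [0.29 0.02 0.77] gap 0.0602
shift before turn (tool mm) [ 0.5  3.7 -2.3] turn -0.0005
shift after turn [ 0.5  3.7 -2.3]
```

View pics/s18.png

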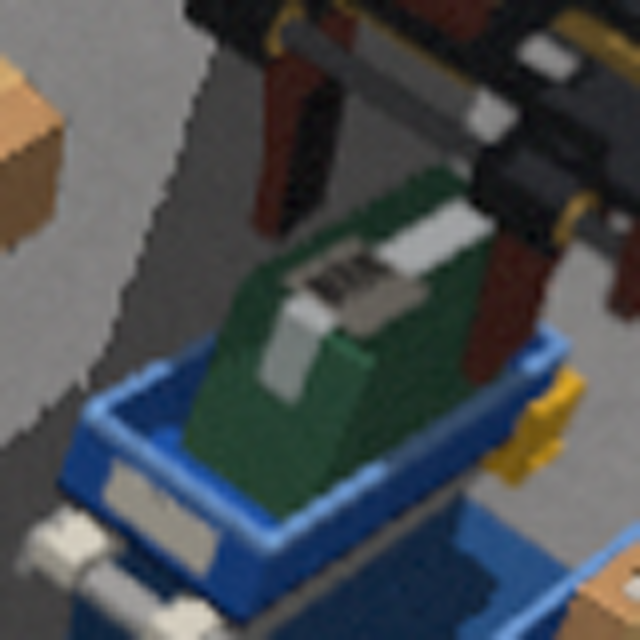

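Call:
apply_moves(
  increments=[
    {"tx": 0,"ty": 0,"tz": -4,"turn": 0},
    {"tx": 0,"ty": 0,"tz": -8,"turn": 0},
    {"tx": 0,"ty": 0,"tz": -16,"turn": 0},
    {"tx": 0,"ty": 0,"tz": -26,"turn": 0},
    {"tx": 0,"ty": 0,"tz": -34,"turn": 0},
    {"tx": 0,"ty": 0,"tz": -34,"turn": 0},
    {"tx": 0,"ty": 0,"tz": -30,"turn": 0},
    {"tx": 0,"ty": 0,"tz": -20,"turn": 0},
    {"tx": 0,"ty": 0,"tz": -10,"turn": 0},
    {"tx": 0,"ty": 0,"tz": 0,"turn": 0},
  ],
)

```text
time: 26.22
tcp_pos: [0.5122, 0.2586, 0.3294]
tcp_rot: [0.683, 0.73, 0.002, 0.0]
wrist_force: [-0.2, -0.0, 0.1]
finger_gap: 0.0607
```

Call:
apply_moves(
  increments=[
    {"tx": -15,"ty": 0,"tz": 0,"turn": 0},
    {"tx": -30,"ty": 0,"tz": 0,"turn": 0},
    {"tx": -36,"ty": 0,"tz": 0,"turn": 0},
    {"tx": -36,"ty": 0,"tz": 0,"turn": 0},
    {"tx": -36,"ty": 0,"tz": 0,"turn": 0},
    {"tx": -36,"ty": 0,"tz": 0,"turn": 0},
    {"tx": -30,"ty": 0,"tz": 0,"turn": 0},
    {"tx": -15,"ty": 0,"tz": 0,"turn": 0},
    {"tx": 0,"ty": 0,"tz": 0,"turn": 0},
    {"tx": 0,"ty": 0,"tz": 0,"turn": 0},
  ],
)

```text
time: 27.05
tcp_pos: [0.5258, 0.0232, 0.3252]
tcp_rot: [0.684, 0.729, -0.001, -0.001]
wrist_force: [-0.5, 1.6, -0.3]
finger_gap: 0.0602
```

```bash
python3 go.py
python3 - <<'E'
from fit import *
from station import manip
for n in("scene","top"):
    c=manip.capture(n);pickle.dump(c,open(n+"20.pkl","wb"))
    B=b[-1]
    P=T(B,.113,th,rim+[[x,y,.066] for x in (.05,-.05) for y in(.021,-.021)])
    if n=="scene": crop(c,330,240,80,80,8,"pics/s20.png",proj(c,P)[:4]); crop(c,130,100,300,270,2.5,"pics/s20b.png")
    else: crop(c,105,160,90,90,6,"pics/t20.png",proj(c,P)[:4])
E
```

```text
t 27.05 tcp [0.5258 0.0232 0.3252] jaw 1.6343 tilt [-0.0025 -0.0005] F [-0.53  1.65 -0.27] gap 0.0602
disp [ 0.4956 -0.2973 -0.2709] rms 0.4
disp [ 0.4964 -0.2976 -0.26  ] rms 0.27
disp [ 0.4958 -0.2974 -0.2692] rms 0.39
[[-0.6, -0.5], [0.4, -0.7], [0.8, 0.4], [-0.5, 0.1], [0.0, -0.3], [0.2, 0.1], [0.2, -0.3], [-0.2, 0.3], [-0.0, -0.3], [0.6, -0.4], [-0.0, 0.5], [0.3, -0.1]]
bay [0.5368 0.2601 0.0685] rms 0.7
bay [0.5351 0.2607 0.059 ] rms 1.03
bay [0.5362 0.2601 0.0667] rms 0.84
[[0.3, 0.3], [-1.1, 0.2], [-0.4, 0.5], [-0.6, 0.1], [1.2, -0.8], [-0.2, -0.9], [0.9, 1.2], [-0.3, 0.8], [-1.4, -0.6], [-0.1, -0.5], [-0.3, -0.2], [1.1, 2.2]]
green [ 0.4356 -0.0487 -0.1449] rms 0.22
green [ 0.4381 -0.0485 -0.1824] rms 0.45
green [ 0.437  -0.0488 -0.1667] rms 0.52
[[0.2, -0.6], [0.4, 0.2], [-0.2, -0.8], [-0.3, -0.7], [-0.2, -0.7], [-0.4, -0.8], [0.4, -0.4], [1.3, -0.2], [-0.0, 0.5], [0.2, 0.0]]
```

View pics/s20.png

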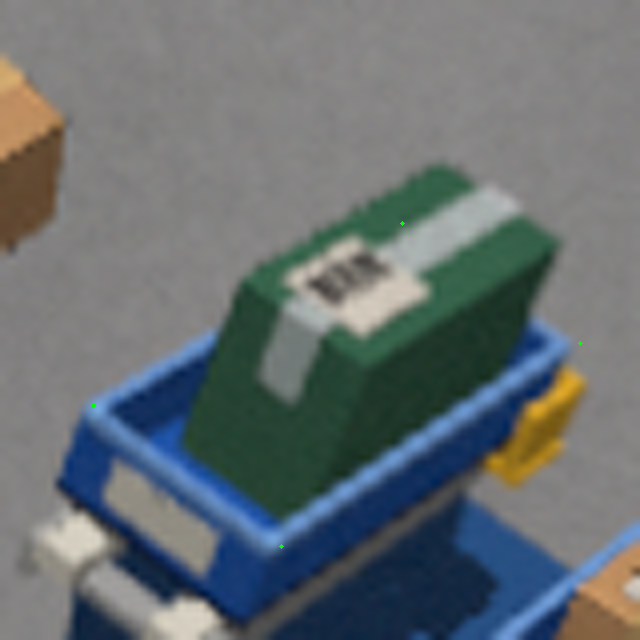

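View pics/t20.png

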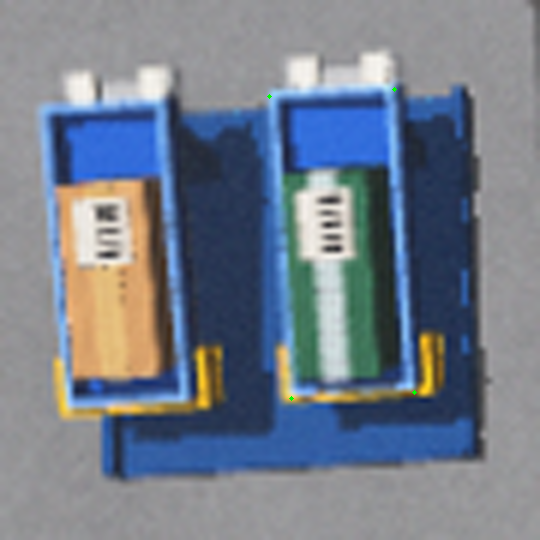

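View pics/s20b.png

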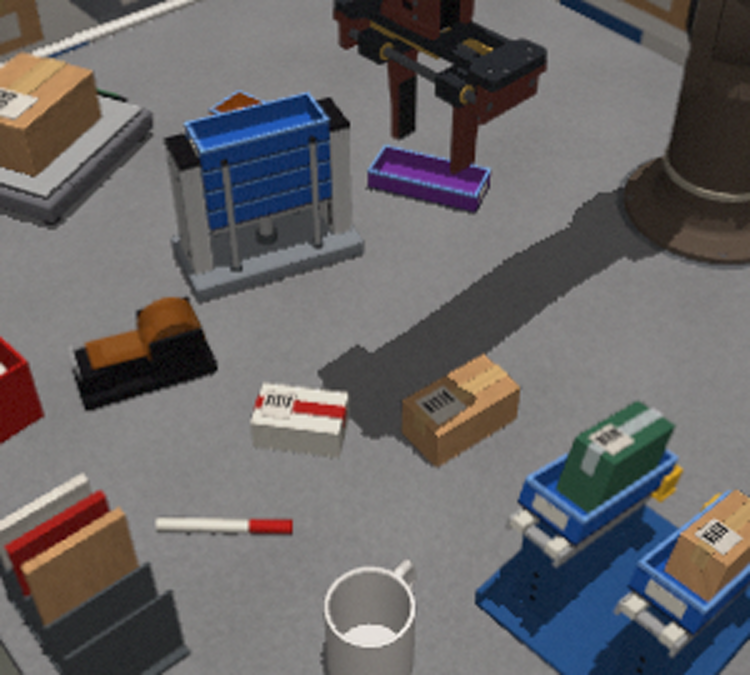

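```bash
cat > f2.py <<'E'
from fit import *
t=L("top20");s=L("scene20")
import fit as F;F.t=t;F.s=s
F.fit("tray1",[(t,rim,px([(268,95),(397,90),(414,392),(289,399)],105,160,6)),(s,[rim[1],rim[0],rim[3]],px([(93,407),(278,547),(572,342)],330,240,8))],.113,th,[.53,.26,.06])
# parcel pose with free pitch
def r(p):
    q=T(p[:3],p[3],p[4],[[.05,-.021,.06],[.05,.021,.06],[-.05,.021,.06],[-.05,-.021,.06],[.05,-.021,0.013],[.05,.021,.006]][:4])
    return (proj(s,q)-px([(247,283),(365,365),(560,241),(440,165)],330,240,8)).ravel()
f=least_squares(r,[.53,.26,.06,.119,th]);print("parcel",np.round(f.x,4),np.degrees(f.x[4]),f.fun.round(1))
E
python3 f2.py | tail -6
```

```text
[[0.2, -0.6], [0.4, 0.2], [-0.2, -0.8], [-0.3, -0.7], [-0.2, -0.7], [-0.4, -0.8], [0.4, -0.4], [1.3, -0.2], [-0.0, 0.5], [0.2, 0.0]]
tray1 [0.5359 0.2599 0.0613] rms 0.21
tray1 [0.5371 0.2597 0.0774] rms 0.2
tray1 [0.5365 0.2598 0.069 ] rms 0.3
[[0.2, -0.0], [-0.5, -0.4], [0.1, -0.1], [0.4, -0.3], [-0.2, -0.3], [0.1, -0.2], [0.6, 0.0]]
parcel [0.4853 0.2363 0.0587 0.0653 0.2627] 15.051874365722917 [-0.1 -0.2  0.2  0.3 -0.3  0.1  0.2 -0.1]
```

```bash
cat >> f2.py <<'E'
m=[[.05,-.021,.06],[.05,.021,.06],[-.05,.021,.06],[-.05,-.021,.06]]
def r(p):
    q=T(p[:3],p[3],p[4],m)
    return np.concatenate([(proj(s,q)-px([(247,283),(365,365),(560,241),(440,165)],330,240,8)).ravel(),(proj(t,q)-px([(382,165),(283,170),(300,379),(394,375)],105,160,6)).ravel()])
f=least_squares(r,[.53,.26,.06,.119,th]);print("parcel",np.round(f.x,4),np.degrees(f.x[4]),f.fun.round(1))
a=.069;d=f.x[[0,1,3]]-[.5365,.2598,.113];xh=d[0]*np.cos(a)+d[1]*np.sin(a)
print("in tray x,y,z",xh*np.cos(th)+d[2]*np.sin(th),-d[0]*np.sin(a)+d[1]*np.cos(a),-xh*np.sin(th)+d[2]*np.cos(th))
E
python3 f2.py | tail -3
```

```text
parcel [0.5235 0.2568 0.0741 0.1121 0.3022] 17.317295421502997 [-1.5 -0.6 -0.1  0.4 -0.3  0.3 -0.8 -0.4 -2.   0.8  0.2  0.8  0.1  0.3
 -1.3  0.2]
in tray x,y,z -0.012881200249241623 -0.002082488411869935 0.003027435648972188
```

```bash
python3 -c "
from station import manip
print(manip.close_job())"
```

```text
the job is handed in; nothing more can be done
None
```

I put the top tray on the empty rack lane, laid the green parcel in it, and handed the job in at about 27 s of the 58 s. No verdict is reported.

**What I did:** I took only the top tray, and the next one rose into its place. The tool only points straight down, so I lowered the tray with a light grip until it pivoted flat onto the sloped rails. After letting go, I placed the parcel the same way and backed the arm clear.

**Last checks** (from the scene and top pictures):

| Item | Measured | Allowed |
|---|---|---|
| Tray position against my estimated bay point | within about 1 mm | -6 to 8 mm along, 6 mm across |
| Tray yaw against the lane | within about 0.01 rad | 0.08 rad |
| Parcel tilt (rack slope is 17°) | 17.3° | 0.12 rad (about 7°) off the tray |
| Parcel position in the tray | 13 mm toward the low end, 2 mm sideways | 30 mm along, 10 mm across |

- **Other trays and counter items:** the four remaining trays look level in the dispenser, and the waiting tray and parcel and the other counter items look untouched. I judged these by eye, not by measurement.
- **Checks that disagreed:**
  - A fit of the parcel from the scene picture alone gave 15° and implausible distances, so I used the two-camera fit. A few corners in that fit were up to 2 pixels off, so its positions are good to about 3 mm.
  - The two-camera fit put the parcel 3 mm above the tray's origin where 6 mm is expected; the allowed range is 2 to 12 mm.
- **Force while lowering the parcel:** the wrist force rose briefly to about 10 N. I eased the grip and moved down-slope, and the tray did not shift visibly.

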